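# Drift the board-support straps into line

### The job

Set up the board-support jig: swing its hinged guard up past its balance point so that it stays open by itself, then lay every retaining strap that is on the bench into a station of its own, flat between the locating pins. Under each strap the sliding bar's hole is out of line, so push a tapered drift from the rack down through strap and bar, collar fully home on the strap, so that the bar is pulled into line, and leave it in. Drifts that are not needed stay in the rack, the guard stays open, and the tape roll and the jar are left alone.

Things in the scene. Friction and masses are not known exactly. Their poses are not given: they have to be found in the camera images.
- jig: Aluminium board-support jig fixed to the bench, base 164 x 206 mm, 10 mm thick. Origin: centre of base at bench level; z up, x from the guard's handle side to its hinge (away from the robot), y along the row of three stations, 64 mm apart. Two rails along y (tops 50 mm up, 38 to 64 mm either side of the stations in x) carry the strap ends; between them the strap's flanks are free for fingers.
- station_0 (a point): Station 0 (lowest jig y): where a strap's origin must come, 50 mm above the bench; jig axes. The strap's length lies along jig x. Six bullet-nosed 8 mm pins, 13 mm tall, stand on the rails round it: one past each strap end, and one at each flank 44 mm either way from the station. Play 0.8 mm all round, lead-in 2.5 mm.
- station_1 (a point): Station 1 (middle): where a strap's origin must come, 50 mm above the bench; jig axes. The strap's length lies along jig x. Six bullet-nosed 8 mm pins, 13 mm tall, stand on the rails round it: one past each strap end, and one at each flank 44 mm either way from the station. Play 0.8 mm all round, lead-in 2.5 mm.
- station_2 (a point): Station 2 (highest jig y): where a strap's origin must come, 50 mm above the bench; jig axes. The strap's length lies along jig x. Six bullet-nosed 8 mm pins, 13 mm tall, stand on the rails round it: one past each strap end, and one at each flank 44 mm either way from the station. Play 0.8 mm all round, lead-in 2.5 mm.
- bar_0 (a joint): Steel support bar (62 x 34 x 10 mm, top 48 mm above the bench) of station 0: slides along jig x with about 2.5 N friction and stays where left. Value in m, positive towards the hinge; 0: its hole is right under the station; starts 4 to 5 mm off to one side; limits -0.007, 0.007.
- bar_1 (a joint): Steel support bar (62 x 34 x 10 mm, top 48 mm above the bench) of station 1: slides along jig x with about 2.5 N friction and stays where left. Value in m, positive towards the hinge; 0: its hole is right under the station; starts 4 to 5 mm off to one side; limits -0.007, 0.007.
- bar_2 (a joint): Steel support bar (62 x 34 x 10 mm, top 48 mm above the bench) of station 2: slides along jig x with about 2.5 N friction and stays where left. Value in m, positive towards the hinge; 0: its hole is right under the station; starts 4 to 5 mm off to one side; limits -0.007, 0.007.
- bar_0_hole (a point): Centre of the 18 mm hole in bar 0, at the bar's top face, 2 mm below a seated strap's underside. Below the bar it is free down to 10 mm above the bench.
- bar_1_hole (a point): Centre of the 18 mm hole in bar 1, at the bar's top face, 2 mm below a seated strap's underside. Below the bar it is free down to 10 mm above the bench.
- bar_2_hole (a point): Centre of the 18 mm hole in bar 2, at the bar's top face, 2 mm below a seated strap's underside. Below the bar it is free down to 10 mm above the bench.
- guard (a joint): Clear flap guard, 0.3 kg, over all three stations. Hinge along jig y at jig x = 78 mm, 74 mm above the bench. 0 rad: shut, level; opens upwards and away from the robot. Below 1.57 rad it falls shut; past that it falls open and rests on its stop at 1.95 rad. Slight friction only.
- guard_handle (a point): Middle of the guard's dark round handle bar (10 mm thick, 90 mm long, parallel to the hinge), 38 mm off the guard's front edge, 178 mm from the hinge line, in the guard's plane. Shut: 74 mm above the bench. The tall post of a storage rack stands right of the jig, at x = 0.40, y = -0.485 m.
- strap_0: Flat steel strap 110 x 30 x 8 mm, about 0.14 kg, with a 18 mm hole through its middle; lies on the bench. Two or three are present, all alike, fitting any station either way round. Origin: centre of its underside, on the hole's axis; x along its length, z up. The rework machine's console stands close by on their left (from about x = 0.51, y = 0.01 m).
- strap_1: Flat steel strap 110 x 30 x 8 mm, about 0.14 kg, with a 18 mm hole through its middle; lies on the bench. Two or three are present, all alike, fitting any station either way round. Origin: centre of its underside, on the hole's axis; x along its length, z up. The rework machine's console stands close by on their left (from about x = 0.51, y = 0.01 m).
- strap_2: Flat steel strap 110 x 30 x 8 mm, about 0.14 kg, with a 18 mm hole through its middle; lies on the bench. Two or three are present, all alike, fitting any station either way round. Origin: centre of its underside, on the hole's axis; x along its length, z up. The rework machine's console stands close by on their left (from about x = 0.51, y = 0.01 m).
- drift_0: Steel tapered drift, 0.1 kg, nose down in the rack; all alike. Origin: on its axis at the collar's underside; z up to the handle (dark, 18 mm square along x and y, 6 to 46 mm above origin). Collar 26 mm across, 6 mm thick; below it 20 mm of 16 mm shank, then a 26 mm nose tapering to 3 mm, ending 46 mm below the origin. Home: collar on the strap, origin 8 mm above the strap's underside.
- drift_1: Steel tapered drift, 0.1 kg, nose down in the rack; all alike. Origin: on its axis at the collar's underside; z up to the handle (dark, 18 mm square along x and y, 6 to 46 mm above origin). Collar 26 mm across, 6 mm thick; below it 20 mm of 16 mm shank, then a 26 mm nose tapering to 3 mm, ending 46 mm below the origin. Home: collar on the strap, origin 8 mm above the strap's underside.
- drift_2: Steel tapered drift, 0.1 kg, nose down in the rack; all alike. Origin: on its axis at the collar's underside; z up to the handle (dark, 18 mm square along x and y, 6 to 46 mm above origin). Collar 26 mm across, 6 mm thick; below it 20 mm of 16 mm shank, then a 26 mm nose tapering to 3 mm, ending 46 mm below the origin. Home: collar on the strap, origin 8 mm above the strap's underside.
- drift_rack: Grey drift rack fixed to the bench, 42 x 170 mm, 62 mm tall, with three 21 mm holes in its top plate, 50 mm apart along its y. Origin: centre of its foot at bench level.
- rack_hole_0 (a point): Centre of rack hole 0 at the rack's top face; a drift's origin is here while it stands in the rack.
- rack_hole_1 (a point): Centre of rack hole 1 at the rack's top face; a drift's origin is here while it stands in the rack.
- rack_hole_2 (a point): Centre of rack hole 2 at the rack's top face; a drift's origin is here while it stands in the rack.
- tape_roll: Amber tape roll lying on the bench, 77 mm across, 12 mm tall; a bystander. Origin: centre of its underside.
- jar: White jar with a screw cap, 34 mm across, 43 mm tall; a bystander. Origin: centre of its underside.

How it is judged:
On the way:
1. the guard is swung up past its balance point, beyond 1.75 rad (value of joint guard above 1.75 rad), for 0.3 s.
At the end, for the whole second after the job is handed in: Guard beyond 1.75 rad. Each strap in a station (4 mm sideways, 3 mm height, 0.08 rad), a drift home in it (origin 5 to 11 mm over its underside, 4 mm sideways, 0.1 rad), bar hole within 2.7 mm of strap hole. Each drift home in a strap or in a rack hole (8 mm). All at rest (value of joint guard above 1.75 rad and ((horizontal distance between strap_0 and station_0 below 0.004 m and z of strap_0 in the frame of station_0 between -0.003 and 0.003 m and angle between the x axis of strap_0 and the x axis of jig, either way round below 0.08 rad and horizontal distance between bar_0_hole and strap_0 below 0.0027 m and ((horizontal distance between drift_0 and strap_0 below 0.004 m and z of drift_0 in the frame of strap_0 between 0.005 and 0.011 m and angle between the z axis of drift_0 and the z axis of strap_0, either way round below 0.1 rad) or (horizontal distance between drift_1 and strap_0 below 0.004 m and z of drift_1 in the frame of strap_0 between 0.005 and 0.011 m and angle between the z axis of drift_1 and the z axis of strap_0, either way round below 0.1 rad) or (horizontal distance between drift_2 and strap_0 below 0.004 m and z of drift_2 in the frame of strap_0 between 0.005 and 0.011 m and angle between the z axis of drift_2 and the z axis of strap_0, either way round below 0.1 rad))) or (horizontal distance between strap_0 and station_1 below 0.004 m and z of strap_0 in the frame of station_1 between -0.003 and 0.003 m and angle between the x axis of strap_0 and the x axis of jig, either way round below 0.08 rad and horizontal distance between bar_1_hole and strap_0 below 0.0027 m and ((horizontal distance between drift_0 and strap_0 below 0.004 m and z of drift_0 in the frame of strap_0 between 0.005 and 0.011 m and angle between the z axis of drift_0 and the z axis of strap_0, either way round below 0.1 rad) or (horizontal distance between drift_1 and strap_0 below 0.004 m and z of drift_1 in the frame of strap_0 between 0.005 and 0.011 m and angle between the z axis of drift_1 and the z axis of strap_0, either way round below 0.1 rad) or (horizontal distance between drift_2 and strap_0 below 0.004 m and z of drift_2 in the frame of strap_0 between 0.005 and 0.011 m and angle between the z axis of drift_2 and the z axis of strap_0, either way round below 0.1 rad))) or (horizontal distance between strap_0 and station_2 below 0.004 m and z of strap_0 in the frame of station_2 between -0.003 and 0.003 m and angle between the x axis of strap_0 and the x axis of jig, either way round below 0.08 rad and horizontal distance between bar_2_hole and strap_0 below 0.0027 m and ((horizontal distance between drift_0 and strap_0 below 0.004 m and z of drift_0 in the frame of strap_0 between 0.005 and 0.011 m and angle between the z axis of drift_0 and the z axis of strap_0, either way round below 0.1 rad) or (horizontal distance between drift_1 and strap_0 below 0.004 m and z of drift_1 in the frame of strap_0 between 0.005 and 0.011 m and angle between the z axis of drift_1 and the z axis of strap_0, either way round below 0.1 rad) or (horizontal distance between drift_2 and strap_0 below 0.004 m and z of drift_2 in the frame of strap_0 between 0.005 and 0.011 m and angle between the z axis of drift_2 and the z axis of strap_0, either way round below 0.1 rad)))) and ((horizontal distance between strap_1 and station_0 below 0.004 m and z of strap_1 in the frame of station_0 between -0.003 and 0.003 m and angle between the x axis of strap_1 and the x axis of jig, either way round below 0.08 rad and horizontal distance between bar_0_hole and strap_1 below 0.0027 m and ((horizontal distance between drift_0 and strap_1 below 0.004 m and z of drift_0 in the frame of strap_1 between 0.005 and 0.011 m and angle between the z axis of drift_0 and the z axis of strap_1, either way round below 0.1 rad) or (horizontal distance between drift_1 and strap_1 below 0.004 m and z of drift_1 in the frame of strap_1 between 0.005 and 0.011 m and angle between the z axis of drift_1 and the z axis of strap_1, either way round below 0.1 rad) or (horizontal distance between drift_2 and strap_1 below 0.004 m and z of drift_2 in the frame of strap_1 between 0.005 and 0.011 m and angle between the z axis of drift_2 and the z axis of strap_1, either way round below 0.1 rad))) or (horizontal distance between strap_1 and station_1 below 0.004 m and z of strap_1 in the frame of station_1 between -0.003 and 0.003 m and angle between the x axis of strap_1 and the x axis of jig, either way round below 0.08 rad and horizontal distance between bar_1_hole and strap_1 below 0.0027 m and ((horizontal distance between drift_0 and strap_1 below 0.004 m and z of drift_0 in the frame of strap_1 between 0.005 and 0.011 m and angle between the z axis of drift_0 and the z axis of strap_1, either way round below 0.1 rad) or (horizontal distance between drift_1 and strap_1 below 0.004 m and z of drift_1 in the frame of strap_1 between 0.005 and 0.011 m and angle between the z axis of drift_1 and the z axis of strap_1, either way round below 0.1 rad) or (horizontal distance between drift_2 and strap_1 below 0.004 m and z of drift_2 in the frame of strap_1 between 0.005 and 0.011 m and angle between the z axis of drift_2 and the z axis of strap_1, either way round below 0.1 rad))) or (horizontal distance between strap_1 and station_2 below 0.004 m and z of strap_1 in the frame of station_2 between -0.003 and 0.003 m and angle between the x axis of strap_1 and the x axis of jig, either way round below 0.08 rad and horizontal distance between bar_2_hole and strap_1 below 0.0027 m and ((horizontal distance between drift_0 and strap_1 below 0.004 m and z of drift_0 in the frame of strap_1 between 0.005 and 0.011 m and angle between the z axis of drift_0 and the z axis of strap_1, either way round below 0.1 rad) or (horizontal distance between drift_1 and strap_1 below 0.004 m and z of drift_1 in the frame of strap_1 between 0.005 and 0.011 m and angle between the z axis of drift_1 and the z axis of strap_1, either way round below 0.1 rad) or (horizontal distance between drift_2 and strap_1 below 0.004 m and z of drift_2 in the frame of strap_1 between 0.005 and 0.011 m and angle between the z axis of drift_2 and the z axis of strap_1, either way round below 0.1 rad)))) and ((horizontal distance between strap_2 and station_0 below 0.004 m and z of strap_2 in the frame of station_0 between -0.003 and 0.003 m and angle between the x axis of strap_2 and the x axis of jig, either way round below 0.08 rad and horizontal distance between bar_0_hole and strap_2 below 0.0027 m and ((horizontal distance between drift_0 and strap_2 below 0.004 m and z of drift_0 in the frame of strap_2 between 0.005 and 0.011 m and angle between the z axis of drift_0 and the z axis of strap_2, either way round below 0.1 rad) or (horizontal distance between drift_1 and strap_2 below 0.004 m and z of drift_1 in the frame of strap_2 between 0.005 and 0.011 m and angle between the z axis of drift_1 and the z axis of strap_2, either way round below 0.1 rad) or (horizontal distance between drift_2 and strap_2 below 0.004 m and z of drift_2 in the frame of strap_2 between 0.005 and 0.011 m and angle between the z axis of drift_2 and the z axis of strap_2, either way round below 0.1 rad))) or (horizontal distance between strap_2 and station_1 below 0.004 m and z of strap_2 in the frame of station_1 between -0.003 and 0.003 m and angle between the x axis of strap_2 and the x axis of jig, either way round below 0.08 rad and horizontal distance between bar_1_hole and strap_2 below 0.0027 m and ((horizontal distance between drift_0 and strap_2 below 0.004 m and z of drift_0 in the frame of strap_2 between 0.005 and 0.011 m and angle between the z axis of drift_0 and the z axis of strap_2, either way round below 0.1 rad) or (horizontal distance between drift_1 and strap_2 below 0.004 m and z of drift_1 in the frame of strap_2 between 0.005 and 0.011 m and angle between the z axis of drift_1 and the z axis of strap_2, either way round below 0.1 rad) or (horizontal distance between drift_2 and strap_2 below 0.004 m and z of drift_2 in the frame of strap_2 between 0.005 and 0.011 m and angle between the z axis of drift_2 and the z axis of strap_2, either way round below 0.1 rad))) or (horizontal distance between strap_2 and station_2 below 0.004 m and z of strap_2 in the frame of station_2 between -0.003 and 0.003 m and angle between the x axis of strap_2 and the x axis of jig, either way round below 0.08 rad and horizontal distance between bar_2_hole and strap_2 below 0.0027 m and ((horizontal distance between drift_0 and strap_2 below 0.004 m and z of drift_0 in the frame of strap_2 between 0.005 and 0.011 m and angle between the z axis of drift_0 and the z axis of strap_2, either way round below 0.1 rad) or (horizontal distance between drift_1 and strap_2 below 0.004 m and z of drift_1 in the frame of strap_2 between 0.005 and 0.011 m and angle between the z axis of drift_1 and the z axis of strap_2, either way round below 0.1 rad) or (horizontal distance between drift_2 and strap_2 below 0.004 m and z of drift_2 in the frame of strap_2 between 0.005 and 0.011 m and angle between the z axis of drift_2 and the z axis of strap_2, either way round below 0.1 rad)))) and ((horizontal distance between drift_0 and strap_0 below 0.004 m and z of drift_0 in the frame of strap_0 between 0.005 and 0.011 m and angle between the z axis of drift_0 and the z axis of strap_0, either way round below 0.1 rad) or (horizontal distance between drift_0 and strap_1 below 0.004 m and z of drift_0 in the frame of strap_1 between 0.005 and 0.011 m and angle between the z axis of drift_0 and the z axis of strap_1, either way round below 0.1 rad) or (horizontal distance between drift_0 and strap_2 below 0.004 m and z of drift_0 in the frame of strap_2 between 0.005 and 0.011 m and angle between the z axis of drift_0 and the z axis of strap_2, either way round below 0.1 rad) or (horizontal distance between drift_0 and rack_hole_0 below 0.008 m and z of drift_0 in the frame of rack_hole_0 between -0.004 and 0.006 m) or (horizontal distance between drift_0 and rack_hole_1 below 0.008 m and z of drift_0 in the frame of rack_hole_1 between -0.004 and 0.006 m) or (horizontal distance between drift_0 and rack_hole_2 below 0.008 m and z of drift_0 in the frame of rack_hole_2 between -0.004 and 0.006 m)) and ((horizontal distance between drift_1 and strap_0 below 0.004 m and z of drift_1 in the frame of strap_0 between 0.005 and 0.011 m and angle between the z axis of drift_1 and the z axis of strap_0, either way round below 0.1 rad) or (horizontal distance between drift_1 and strap_1 below 0.004 m and z of drift_1 in the frame of strap_1 between 0.005 and 0.011 m and angle between the z axis of drift_1 and the z axis of strap_1, either way round below 0.1 rad) or (horizontal distance between drift_1 and strap_2 below 0.004 m and z of drift_1 in the frame of strap_2 between 0.005 and 0.011 m and angle between the z axis of drift_1 and the z axis of strap_2, either way round below 0.1 rad) or (horizontal distance between drift_1 and rack_hole_0 below 0.008 m and z of drift_1 in the frame of rack_hole_0 between -0.004 and 0.006 m) or (horizontal distance between drift_1 and rack_hole_1 below 0.008 m and z of drift_1 in the frame of rack_hole_1 between -0.004 and 0.006 m) or (horizontal distance between drift_1 and rack_hole_2 below 0.008 m and z of drift_1 in the frame of rack_hole_2 between -0.004 and 0.006 m)) and ((horizontal distance between drift_2 and strap_0 below 0.004 m and z of drift_2 in the frame of strap_0 between 0.005 and 0.011 m and angle between the z axis of drift_2 and the z axis of strap_0, either way round below 0.1 rad) or (horizontal distance between drift_2 and strap_1 below 0.004 m and z of drift_2 in the frame of strap_1 between 0.005 and 0.011 m and angle between the z axis of drift_2 and the z axis of strap_1, either way round below 0.1 rad) or (horizontal distance between drift_2 and strap_2 below 0.004 m and z of drift_2 in the frame of strap_2 between 0.005 and 0.011 m and angle between the z axis of drift_2 and the z axis of strap_2, either way round below 0.1 rad) or (horizontal distance between drift_2 and rack_hole_0 below 0.008 m and z of drift_2 in the frame of rack_hole_0 between -0.004 and 0.006 m) or (horizontal distance between drift_2 and rack_hole_1 below 0.008 m and z of drift_2 in the frame of rack_hole_1 between -0.004 and 0.006 m) or (horizontal distance between drift_2 and rack_hole_2 below 0.008 m and z of drift_2 in the frame of rack_hole_2 between -0.004 and 0.006 m)) and linear speed of each of strap_0, strap_1, strap_2, drift_0, drift_1, drift_2 below 0.02 m/s); the robot touches nothing.
It fails at once if the tape roll or the jar is pushed more than 25 mm (distance of any of tape_roll, jar from where it was at the start of the episode above 0.025 m).
Of strap_0, strap_1, strap_2 only 2 to 3 are there at a start; the rules pass over those that are not, and their reading is None.
At some moment in a run one of strap_2 may be knocked a few centimetres aside while the robot is not near it.
It also fails if it takes over 210 s, if anything falls off the work surface, if the arm or the gripper's body presses on something with over 40 N, if the wrist force passes 120 N, or if a joint passes its speed limit or range.

### The arm

A 6-joint arm with a two-finger parallel gripper is mounted at the origin on a cart in front of the work surface, level with it; the furniture and walls round the work are solid. World frame = base frame: x ahead of the robot, y to its left, z up, the work surface at z = 0. Lengths are in m, angles in rad, forces in N, time in s.
With the tool pointing down it reaches from about 0.4 to 0.925 m from the base axis. Payload 3.4 kg.
Tool frame: the origin (TCP) lies on the mounting face of the last link; the fingertips stand 173 mm ahead of it and the grasp point (between the pads) lies 155 mm ahead of it; z points along the fingers, y is the line along which they close (so a half turn about z gives the same grasp; the last joint's range is limited). The gripper opens to 85 mm and grips with 20 to 120 N. Pads are 22 mm wide; open, the fingers measure 114 mm over their backs; the gripper's body (76 mm by 85 mm) begins 54 mm behind the grasp point. The pads swing forward as they close: fully open they stand 13 mm farther back than shut.
Start: joints at [-1.214, 0.307, 1.506, -0, 1.328, -0.073], TCP at [0.24, -0.522, 0.405] pointing down, gripper open.
Joint ranges: [-3.12, 3.12], [-1.05, 2.28], [0.14, 2.33], [-1.42, 4.57], [0.1, 2.73], [-2.68, 2.68]. Speed limits (rad/s): [2.57, 2.57, 3.14, 3.14, 3.14, 3.14].

### API

Orientations are given as a unit quaternion [x, y, z, w].
In Python, from rig import telemetry, eyes, r gives the robot as it stands.
- The arm moves only by the tool move_arm, never from a script. Its argument "plan" is text: rows parted by semicolons, each of 7 numbers parted by spaces: the shift along the tool's x, y, z each as a share of 0.5 m, from -1 to 1, then the turn, a rotation vector about the tool's x, y, z each as a share of 2 rad, from -1 to 1, then the opening, from 0 (shut) to 1 (fully open). A call has 1 to 10 rows; each row is the pose to reach, as a shift and turn from the pose commanded when the call began, along the tool's axes at that moment; what a row does not reach only later rows make up. A row lasts 1/10 s, in which the tool goes at most 50 mm and 8.59 degrees, less where a joint would pass 70% of its speed; a pose out of reach is approached as far as the arm can. A call with a number of a shift or a turn outside -1 to 1 is refused whole. A call with a gripper value outside its range is refused whole. The fingers move at their own pace and stop on an object; the grip force is fixed at half the most. Time passes only in rows, so rows that repeat a pose let the fingers close. It gives the time, the measured TCP pose, the force, the opening and the grip force at its end, in the units of the state.
- telemetry.read_state(): the state, without advancing time (a new reading comes with each control period).
- eyes.camera(name): name is "scene" or "top"; returns a dict with "pixels" (420x560x3 uint8, blue, green, red), "depth" (420x560 float32, m along the optical axis (not along the pixel's ray), 0 where there is no reading), "camera_matrix" (3x3 intrinsics, pixels), "cam_to_world" (4x4, takes a point from camera to world coordinates). Camera axes: x right, y down, z forward; pixel columns grow to the right and rows downward; lengths in m; the calibration is good to about 2 mm. A picture is of the moment at which its call begins.
- r.sign_off(): hands the job in; it is judged then, once.
The state is a dict: "time": time; "q": joint angles; "qd": joint speeds; "effort": joint torques, N m; "tcp_pos": TCP position; "ee_rot": TCP orientation; "ft_force": force on the tool from outside, world axes, zero at the start; "ft_torque": the same for the moment, N m; "grip_width": finger opening in m; "gripper_force": force on a finger pad.
Only numpy, scipy, OpenCV 4.12 (cv2) and the standard library are available. Lean on these libraries where they do the work, as an engineer would, in place of code of your own. Each camera call takes 0.05 s, during which the arm holds its last target. There are 200 camera calls.

## Working session

There is one attempt and no reset: what is moved stays moved. The work goes in short steps, Python scripts to look and compute and a tool call to move; the robot and the scene stay as the last step left them, time stands still between calls to the robot, and variables do not carry over. Pictures are saved under pics/ and viewed, at most 14 in all, crops included, and the job is handed in when it is done.

Besides the shell and the picture viewer there is one more tool, called after "Request:" by a JSON object that holds its "op" and its "data". move_arm: Moves the arm, as the interface text tells. Shift numbers are shares of 0.5 m and turn numbers shares of 2 rad, none past 1 either way. Its arguments: {"type":"object","properties":{"plan":{"type":"string"}},"required":["plan"]}

```bash
ls; mkdir -p pics
python3 - <<'E'
from rig import telemetry, eyes, r
import cv2,numpy as np
s=telemetry.read_state(); print({k:np.round(v,3).tolist() for k,v in s.items()})
for n in("scene","top"):
    c=eyes.camera(n); cv2.imwrite(f"pics/{n}0.png",c["pixels"]); np.savez(f"{n}0.npz",**c)
    print(n,c["camera_matrix"].round(1).tolist(),c["cam_to_world"].round(3).tolist(), (c["depth"]>0).mean())
E
```

```text
pics
{'time': 0.0, 'q': [-1.214, 0.308, 1.508, 0.0, 1.328, -0.073], 'qd': [0.0, -0.0, 0.0, 0.001, -0.001, 0.0], 'effort': [0.002, -45.754, -25.191, 0.0, 0.013, 0.0], 'tcp_pos': [0.24, -0.522, 0.404], 'ee_rot': [0.977, 0.214, -0.0, -0.001], 'ft_force': [-0.674, -0.417, -0.023], 'ft_torque': [0.026, -0.021, 0.04], 'gripper_force': 0.0, 'grip_width': 0.085}
scene [[517.0, 0.0, 281.4], [0.0, 517.0, 212.1], [0.0, 0.0, 1.0]] [[-0.993, 0.089, -0.079, 0.67], [0.118, 0.652, -0.749, 0.925], [-0.015, -0.753, -0.658, 0.917], [0.0, 0.0, 0.0, 1.0]] 0.9959948979591837
top [[486.1, 0.0, 270.5], [0.0, 486.1, 211.1], [0.0, 0.0, 1.0]] [[-0.008, -0.99, 0.138, 0.377], [-1.0, 0.009, 0.003, -0.015], [-0.004, -0.138, -0.99, 1.463], [0.0, 0.0, 0.0, 1.0]] 0.995969387755102
```

View pics/scene0.png

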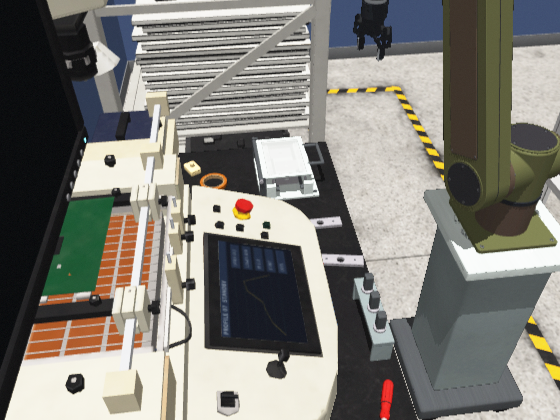

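View pics/top0.png

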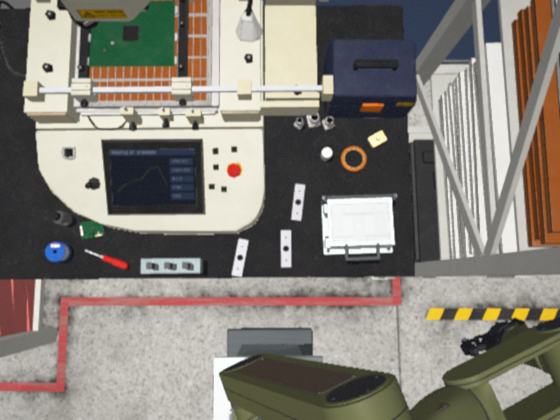

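The scene view shows the jig at (285,165), straps at (325,222), (340,260), and the rack at (373,310). The top view shows straps at (298,202), (286,248), (240,257), the rack at (171,266), the jig with its guard at (358,225), its handle at (362,257), the tape at (354,158) and the jar at (327,154).

```bash
cat > h.py <<'E'
import numpy as np,cv2
from rig import telemetry, eyes, r
from scipy.spatial.transform import Rotation as R
def grab(n):
    return eyes.camera(n)
def load(n): return dict(np.load(n))
def ray(c,uv,z):
    uv=np.atleast_2d(np.asarray(uv,float)); K=c["camera_matrix"];T=c["cam_to_world"]
    d=np.c_[(uv[:,0]-K[0,2])/K[0,0],(uv[:,1]-K[1,2])/K[1,1],np.ones(len(uv))]@T[:3,:3].T
    o=T[:3,3]; return o+d*((z-o[2])/d[:,2])[:,None]
def proj(c,p):
    T=np.linalg.inv(c["cam_to_world"]);q=np.atleast_2d(p)@T[:3,:3].T+T[:3,3];q=q@c["camera_matrix"].T
    return q[:,:2]/q[:,2:]
def crop(c,x0,y0,x1,y1,s,name):
    cv2.imwrite("pics/"+name,cv2.resize(c["pixels"][y0:y1,x0:x1],None,fx=s,fy=s,interpolation=cv2.INTER_CUBIC))
def straps(c,zs=0.008,box=None):
    "white elongated blobs on the black mat: centre (world), yaw, size"
    im=c["pixels"];g=im.min(2).astype(float); m=(g>110).astype(np.uint8)
    if box is not None:
        mm=np.zeros_like(m);x0,y0,x1,y1=box;mm[y0:y1,x0:x1]=1;m&=mm
    out=[]
    for k in cv2.findContours(m,cv2.RETR_EXTERNAL,cv2.CHAIN_APPROX_NONE)[0]:
        if cv2.contourArea(k)<150: continue
        w=ray(c,k[:,0].astype(float),zs)[:,:2]
        (cx,cy),(a,b),t=cv2.minAreaRect((w*1000).astype(np.float32))
        if a<b: a,b,t=b,a,t+90
        out.append((k[:,0].mean(0).round().tolist(),cx/1000,cy/1000,a,b,(t+90)%180-90))
    return out
E
python3 - <<'E'
from h import *
c=load("top0.npz"); s=load("scene0.npz")
for o in straps(c,box=(200,170,312,280)): print("top",o)
for o in straps(s,box=(300,205,380,280)): print("scene",o)
crop(c,305,170,425,270,6,"jigtop.png"); crop(s,235,120,345,205,7,"jigscene.png");
E
```

```text
top ([252.0, 272.0], 0.4376859741210937, 0.03524322509765625, 329.2330017089844, 121.79786682128906, 89.52172088623047)
top ([286.0, 248.0], 0.466624267578125, -0.05447084426879883, 110.55804443359375, 33.04218292236328, -0.6336135864257812)
top ([298.0, 202.0], 0.6079005126953125, -0.0932227783203125, 114.2071304321289, 33.56319046020508, -7.505912780761719)
top ([230.0, 200.0], 0.6093790283203125, 0.10562973022460938, 196.42730712890625, 193.1893310546875, -0.5358810424804688)
scene ([341.0, 242.0], 0.41998846435546877, 0.013341812133789063, 265.8145446777344, 214.9822540283203, 82.22953033447266)
```

View pics/jigtop.png

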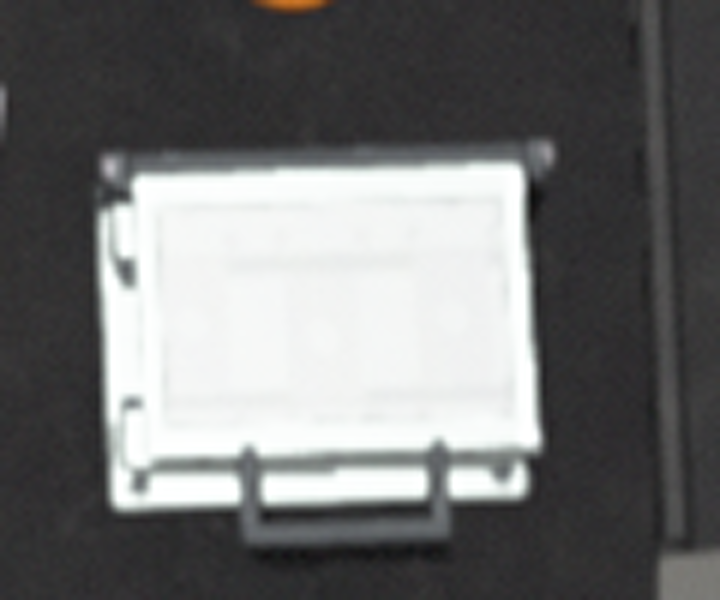

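View pics/jigscene.png

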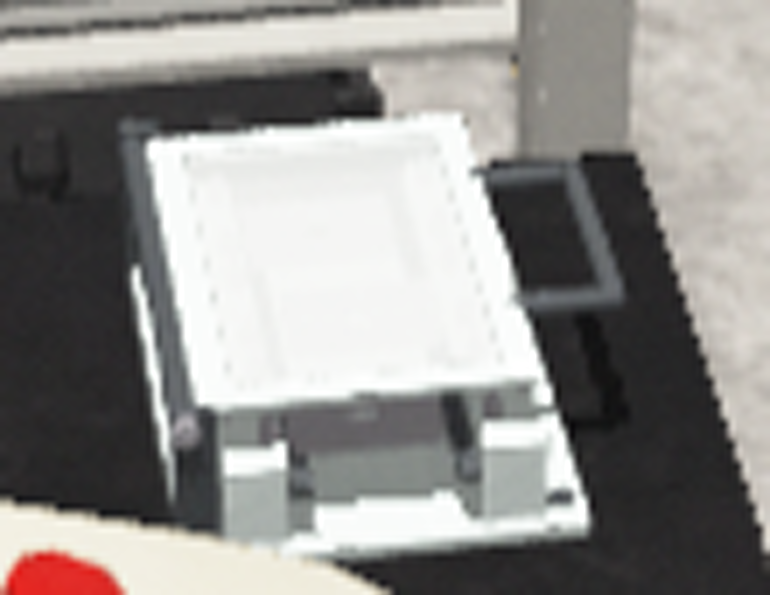

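Run:
```python
from h import *
c=load("top0.npz"); s=load("scene0.npz")
t=lambda u,v:(305+u/6-.4,170+v/6-.4)
q=lambda u,v:(235+u/7-.4,120+v/7-.4)
print("top handle",ray(c,[t(258,532),t(440,530)],.074).round(4).tolist())
print("top base front",ray(c,[t(110,508),t(528,497)],.010).round(4).tolist())
print("top hinge",ray(c,[t(105,163),t(545,152)],.074).round(4).tolist())
print("scene handle",ray(s,[q(613,298),q(577,168)],.074).round(4).tolist())
print("scene hinge",ray(s,[q(185,425),q(130,130)],.074).round(4).tolist())
for o in straps(c,box=(200,238,312,275)): print("top",o)
for o in straps(s,box=(305,205,345,240)): print("scene",o)
for o in straps(s,box=(315,245,370,275)): print("scene",o)
```

```text
top handle [[0.433, -0.2289, 0.074], [0.4332, -0.3151, 0.074]]
top base front [[0.4481, -0.1656, 0.01], [0.4518, -0.3732, 0.01]]
top hinge [[0.611, -0.1604, 0.074], [0.6144, -0.3727, 0.074]]
scene handle [[0.4312, -0.2296, 0.074], [0.4296, -0.3229, 0.074]]
scene hinge [[0.6071, -0.1706, 0.074], [0.6122, -0.3779, 0.074]]
top ([286.0, 252.0], 0.4545857238769531, -0.0543048210144043, 86.47867584228516, 32.97642135620117, -0.6336135864257812)
top ([240.0, 257.0], 0.4432836608886719, 0.08226899719238281, 110.58985137939453, 33.54368209838867, -11.259391784667969)
scene ([319.0, 225.0], 0.46029440307617187, -0.03803339385986328, 94.0341796875, 91.3794937133789, -8.733070373535156)
scene ([343.0, 259.0], 0.4339822082519531, 0.08094523620605469, 137.16184997558594, 96.4696044921875, -7.626029968261719)
```

Request:
{"op": "move_arm", "data": {"plan": "0.224 -0.294 0 0 0 -0.57 1;0.224 -0.294 0 0 0 -0.57 1;0.224 -0.294 0 0 0 -0.57 1;0.224 -0.294 0 0 0 -0.57 1;0.224 -0.294 0 0 0 -0.57 1;0.224 -0.294 0 0 0 -0.57 0.6;0.224 -0.294 0 0 0 -0.57 0.5;0.224 -0.294 0 0 0 -0.57 0.5;0.224 -0.294 0 0 0 -0.57 0.5;0.224 -0.294 0 0 0 -0.57 0.5"}}

```text
time: 1.1
tcp_pos: [0.2804, -0.342, 0.4045]
ee_rot: [0.708, 0.706, 0.0, -0.0]
ft_force: [0.7, 1.2, -1.5]
grip_width: 0.0426
gripper_force: 0.0
```

Request:
{"op": "move_arm", "data": {"plan": "0.14 0.303 0.15 0 0 0 0.3;0.14 0.303 0.15 0 0 0 0.3;0.14 0.303 0.15 0 0 0 0.3;0.14 0.303 0.15 0 0 0 0.3;0.14 0.303 0.19 0 0 0 0.3;0.14 0.303 0.25 0 0 0 0.3;0.14 0.303 0.3 0 0 0 0.3;0.14 0.303 0.355 0 0 0 0.3;0.14 0.303 0.355 0 0 0 0.3;0.14 0.303 0.355 0 0 0 0.3"}}

```text
time: 2.1
tcp_pos: [0.432, -0.2722, 0.227]
ee_rot: [0.707, 0.707, -0.0, -0.001]
ft_force: [0.1, -0.1, 0.9]
grip_width: 0.026
gripper_force: 0.0
```

Run:
```python
from h import *
c=grab("scene"); crop(c,220,60,345,200,4,"hand.png")
s=telemetry.read_state();print(s["tcp_pos"],s["ft_force"])
```

```text
[ 0.43237004 -0.27251287  0.22785247] [ 0.09751727 -0.10810257  0.37823104]
```

View pics/hand.png

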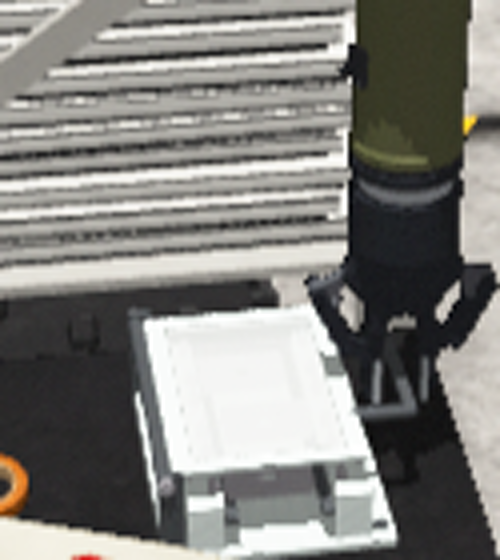

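The fingers straddle the handle bar (bar at (400,385), fingers at (375,380) and (425,380)). Next I close and swing.

Request:
{"op": "move_arm", "data": {"plan": "0 0 0 0 0 0 0;0 0 0 0 0 0 0;0 0 0 0 0 0 0;0 0 0 0 0 0 0;0 0.004 -0.053 0 0 0 0;0 0.016 -0.105 0 0 0 0;0 0.035 -0.155 0 0 0 0;0 0.062 -0.201 0 0 0 0;0 0.096 -0.243 0 0 0 0;0 0.135 -0.279 0 0 0 0"}}

```text
time: 3.15
tcp_pos: [0.4964, -0.2715, 0.3684]
ee_rot: [0.707, 0.707, -0.003, -0.003]
ft_force: [-8.4, 0.6, 3.9]
grip_width: 0.0077
gripper_force: 58.5
```

Request:
{"op": "move_arm", "data": {"plan": "0 0.044 -0.03 0 0 0 0;0 0.092 -0.053 0 0 0 0;0 0.143 -0.068 0 0 0 0;0 0.196 -0.076 0 0 0 0;0 0.249 -0.076 0 0 0 0;0 0.302 -0.068 0 0 0 0;0 0.336 -0.058 0 0 0 0;0 0.336 -0.058 0 0 0 0;0 0.336 -0.058 0 0 0 0;0 0.336 -0.058 0 0 0 0"}}

```text
time: 4.15
tcp_pos: [0.6688, -0.2689, 0.3976]
ee_rot: [0.706, 0.708, 0.004, -0.0]
ft_force: [2.4, 8.9, 5.1]
grip_width: 0.0076
gripper_force: 63.5
```

Run:
```python
from h import *
c=grab("scene"); crop(c,220,60,345,200,4,"hand2.png")
s=telemetry.read_state();print(s["tcp_pos"],s["ft_force"],s["grip_width"])
```

```text
[ 0.66867756 -0.26888907  0.39766239] [1.42596239 7.88972211 4.04740587] 0.007275269425941081
```

View pics/hand2.png

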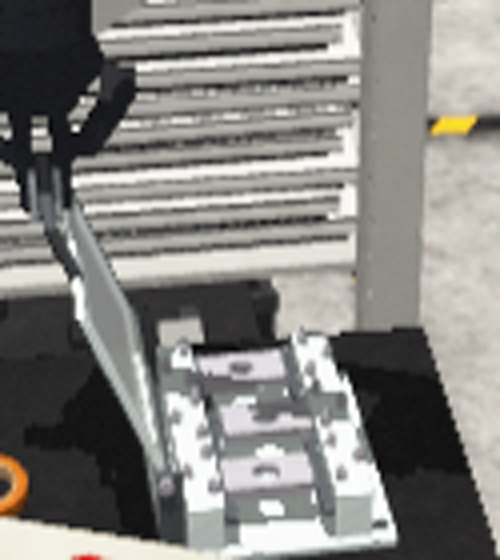

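The guard is held well past upright, at about 1.9 rad. The stations, pins and bar holes are now visible at (240,368), (270,410) and (267,470). I'll release and pull back.

Request:
{"op": "move_arm", "data": {"plan": "0 0 0 0 0 0 0.35;0 0 0 0 0 0 0.35;0 0 0 0 0 0 0.35;0 0 -0.06 0 0 0 0.35;0 0 -0.12 0 0 0 0.35;0 0 -0.16 0 0 0 0.35;0.1 -0.1 -0.16 0 0 0.1 0.5;0.2 -0.2 -0.16 0 0 0.2 0.5;0.3 -0.3 -0.1 0 0 0.3 0.5;0.4 -0.4 -0.05 0 0 0.4 0.5"}}

```text
time: 5.2
tcp_pos: [0.5274, -0.1329, 0.4482]
ee_rot: [0.886, 0.463, 0.001, 0.001]
ft_force: [0.5, 0.2, 0.7]
grip_width: 0.0428
gripper_force: 0.0
```

Run:
```python
from h import *
s=telemetry.read_state();print(s["tcp_pos"],s["ft_force"],s["grip_width"])
c=grab("scene");d=grab("top");np.savez("scene1.npz",**c);np.savez("top1.npz",**d)
crop(c,245,130,325,205,9,"jigs1.png"); crop(d,300,150,425,255,6,"jigt1.png")
# console height near strap C
for uv in [(240,225),(255,222),(225,228),(266,200)]:
    z=d["depth"][uv[1],uv[0]];K=d["camera_matrix"];T=d["cam_to_world"]
    print(uv,(T[:3,:3]@(np.linalg.inv(K)@[uv[0],uv[1],1]*z)+T[:3,3]).round(3))
```

```text
[ 0.52740289 -0.13290538  0.44820972] [0.51481545 0.19633109 0.74945949] 0.042757850305388055
(240, 225) [0.524 0.073 0.138]
(255, 222) [0.538 0.034 0.085]
(225, 228) [0.516 0.114 0.135]
(266, 200) [0.615 0.003 0.002]
```

View pics/jigs1.png

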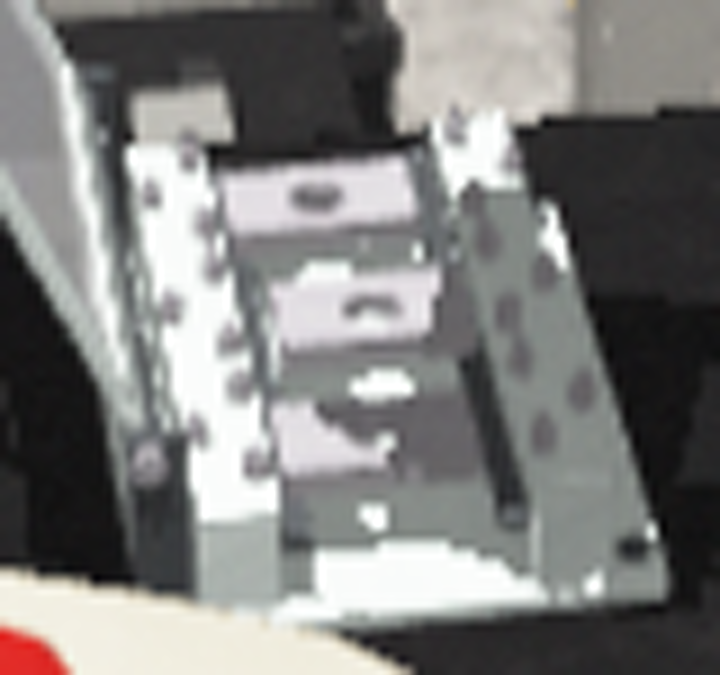

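View pics/jigt1.png

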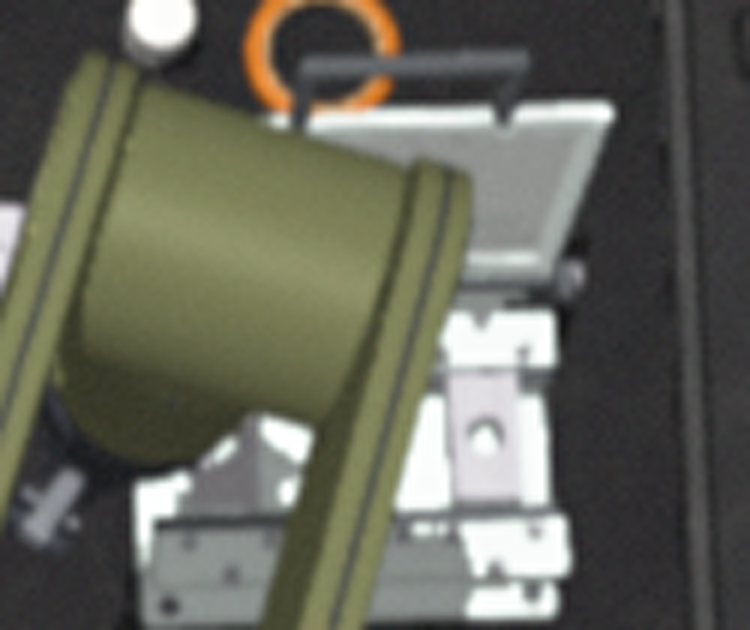

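Request:
{"op": "move_arm", "data": {"plan": "0.06 -0.19 0 0 0 0.487 0.5;0.06 -0.19 0 0 0 0.487 0.5;0.06 -0.19 0.1 0 0 0.487 0.5;0.06 -0.19 0.2 0 0 0.487 0.5;0.06 -0.19 0.3 0 0 0.487 0.5;0.06 -0.19 0.3 0 0 0.487 0.5;0.06 -0.19 0.3 0 0 0.487 0.5;0.06 -0.19 0.3 0 0 0.487 0.5;0.06 -0.19 0.3 0 0 0.487 0.5"}}

```text
time: 6.2
tcp_pos: [0.4678, -0.0555, 0.2981]
ee_rot: [1.0, -0.001, 0.0, 0.0]
ft_force: [0.5, -0.1, 0.6]
grip_width: 0.0426
gripper_force: 0.0
```

```bash
cat >> h.py <<'E'
from scipy.optimize import least_squares
PINS=np.array([[sx*59.8,yy,0] for yy in(-64,0,64) for sx in(-1,1)]+[[sx*44,yy+sy*19.8,0] for yy in(-64,0,64) for sx in(-1,1) for sy in(-1,1)])/1000
def jigpins(p,z=.0565):
    c,s=np.cos(p[2]),np.sin(p[2]); return np.c_[PINS[:,0]*c-PINS[:,1]*s+p[0],PINS[:,0]*s+PINS[:,1]*c+p[1],np.full(18,z)]
def fitjig(c,uv,z=.0565,p0=(.533,-.269,.0175)):
    "match marked pins to the nearest known pin position, then fit x,y,yaw"
    w=ray(c,uv,z)[:,:2]; p=np.array(p0)
    for _ in range(5):
        idx=np.argmin(np.linalg.norm(w[:,None]-jigpins(p)[None,:,:2],axis=2),1)
        f=lambda q:(jigpins(q)[idx,:2]-w).ravel()
        p=least_squares(f,p,loss="soft_l1",f_scale=.0015).x
    return p,idx,np.linalg.norm(f(p).reshape(-1,2),axis=1)
E
python3 - <<'E'
from h import *
c=load("scene1.npz")
uv=np.array([(152,193),(172,308),(198,432),(190,150),(205,220),(210,268),(230,340),(240,385),(258,462),(510,160),(545,270),(583,388),(458,125),(478,200),(487,240),(508,312),(518,357),(543,435)])/9+[245-.45,130-.45]
p,i,e=fitjig(c,uv); print("scene",p.round(4),i,(e*1000).round(1))
print(telemetry.read_state()["tcp_pos"],telemetry.read_state()["ee_rot"])
d=grab("top");np.savez("top2.npz",**d);crop(d,318,190,404,270,9,"jigt2.png")
for o in straps(d,box=(200,172,312,275)): print("top",o)
E
```

```text
scene [ 0.5316 -0.271   0.0242] [ 1  3  5  8  9 12 13 16 17  0  2  4  6  7 10 11 14 15] [0.8 0.7 1.9 2.7 1.5 1.8 0.7 0.1 0.5 0.9 0.6 1.2 3.2 1.9 0.1 0.1 1.  0.6]
[ 0.46775889 -0.05549799  0.29805837] [ 9.99999691e-01 -7.21251769e-04  2.91927869e-04  1.09195290e-04]
top ([240.0, 257.0], 0.4432882995605469, 0.08229214477539062, 110.58983612060547, 33.49641799926758, -11.259361267089844)
top ([298.0, 198.0], 0.6191198120117187, -0.09462234497070313, 91.57001495361328, 33.56093978881836, -7.631446838378906)
top ([230.0, 201.0], 0.6062566528320312, 0.10565898895263671, 193.19058227539062, 190.1786346435547, 89.46522521972656)
```

View pics/jigt2.png

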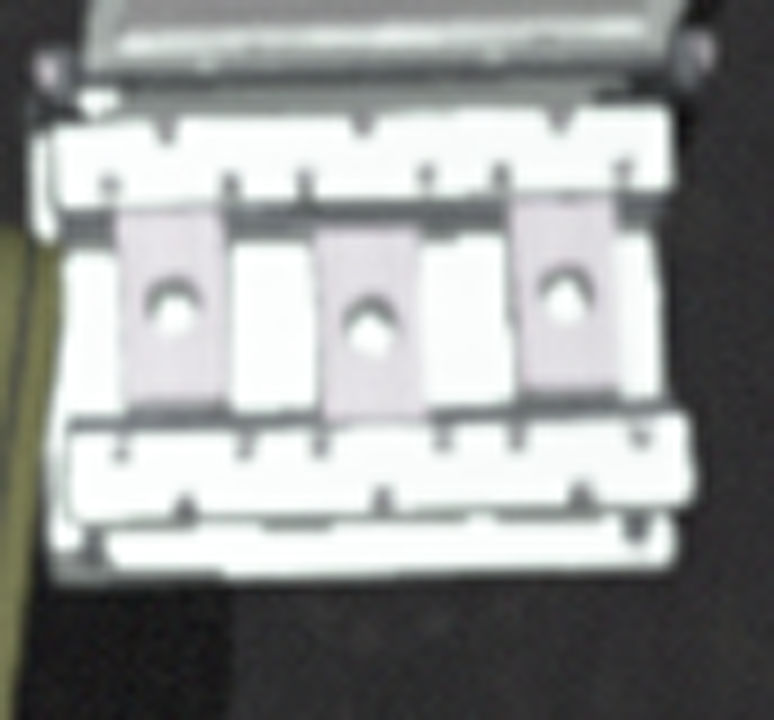

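Run:
```python
from h import *
c=load("top2.npz")
uv=np.array([(167,130),(364,122),(560,120),(110,185),(231,186),(305,183),(427,176),(502,174),(624,167),(121,452),(245,446),(320,444),(443,438),(516,436),(641,437),(186,508),(382,500),(580,494)])/9+[318-.45,190-.45]
p,i,e=fitjig(c,uv); print("top",p.round(4),i,(e*1000).round(1))
# rack / drifts
o=load("top0.npz");s=load("scene0.npz")
crop(o,130,250,210,282,9,"rackt.png"); crop(s,345,265,405,365,6,"racks.png")
a=cv2.imread("pics/rackt.png");b=cv2.imread("pics/racks.png")
H=max(a.shape[0],b.shape[0]);cv2.imwrite("pics/rack.png",np.hstack([cv2.copyMakeBorder(x,0,H-x.shape[0],0,0,cv2.BORDER_CONSTANT) for x in(a[:, :430],b)]) if 0 else cv2.copyMakeBorder(a,0,0,0,0,cv2.BORDER_CONSTANT))
```

```text
top [ 0.5327 -0.2678  0.0212] [ 5  3  1 17 16 13 12  9  8 15 14 11 10  7  6  4  2  0] [1.  1.7 0.5 0.9 2.2 1.9 0.8 0.9 0.2 0.6 1.4 1.3 2.  2.  0.4 2.3 1.7 1.8]
```

View pics/rack.png

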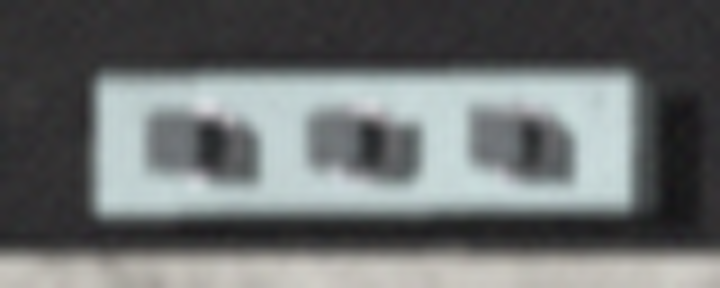

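The three drifts stand in the rack, with handle tops near crop (175,142), (338,140) and (500,137). Next I descend on strap B.

Request:
{"op": "move_arm", "data": {"plan": "-0.002 -0.002 0.08 0 0 0.005 0.5;-0.002 -0.002 0.15 0 0 0.005 0.5;-0.002 -0.002 0.2 0 0 0.005 0.5;-0.002 -0.002 0.23 0 0 0.005 0.5;-0.002 -0.002 0.247 0 0 0.005 0.5;-0.002 -0.002 0.247 0 0 0.005 0.5;-0.002 -0.002 0.247 0 0 0.005 0;-0.002 -0.002 0.247 0 0 0.005 0;-0.002 -0.002 0.247 0 0 0.005 0;-0.002 -0.002 0.247 0 0 0.005 0"}}

```text
time: 7.25
tcp_pos: [0.4669, -0.0542, 0.1753]
ee_rot: [1.0, -0.006, 0.001, 0.0]
ft_force: [-0.3, -0.1, 5.4]
grip_width: 0.0277
gripper_force: 59.9
```

Request:
{"op": "move_arm", "data": {"plan": "0 0 -0.1 0 0 0 0;0 0 -0.2 0 0 0 0;0.133 0.558 -0.211 0 0 -0.017 0;0.133 0.558 -0.211 0 0 -0.017 0;0.133 0.558 -0.211 0 0 -0.017 0;0.133 0.558 -0.211 0 0 -0.017 0;0.133 0.558 -0.211 0 0 -0.017 0;0.133 0.558 -0.211 0 0 -0.017 0;0.133 0.558 -0.19 0 0 -0.017 0;0.133 0.558 -0.161 0 0 -0.017 0"}}

```text
time: 8.25
tcp_pos: [0.5293, -0.3355, 0.2549]
ee_rot: [1.0, 0.009, 0.001, 0.0]
ft_force: [0.1, 0.4, -2.3]
grip_width: 0.0274
gripper_force: 60.2
```

Run:
```python
from h import *
s=telemetry.read_state();print(s["tcp_pos"],s["ee_rot"],s["ft_force"],s["grip_width"])
c=grab("scene");d=grab("top");np.savez("scene3.npz",**c);np.savez("top3.npz",**d)
crop(c,230,105,330,205,6,"a.png"); crop(d,318,190,408,270,6,"b.png")
a=cv2.imread("pics/a.png");b=cv2.imread("pics/b.png");b=cv2.copyMakeBorder(b,0,600-b.shape[0],0,0,cv2.BORDER_CONSTANT)
cv2.imwrite("pics/place1.png",cv2.resize(np.hstack([a,b]),None,fx=.7,fy=.7))
```

```text
[ 0.52931003 -0.33548094  0.25485507] [9.99956516e-01 9.28716049e-03 7.36136577e-04 4.16411003e-04] [ 0.07919228  0.37439279 -2.29237025] 0.027351775759736793
```

View pics/place1.png

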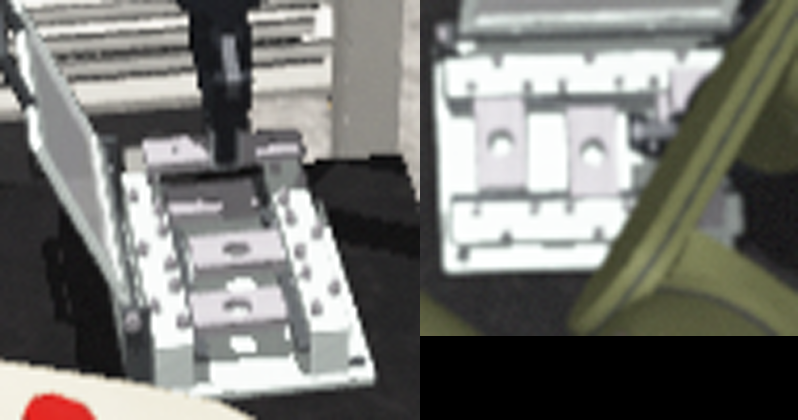

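The left half shows the strap held above station 0, lying across both rails at about (175,150) and (280,150). The arm hides it in the top view on the right. I'll get the camera bias from brightness profiles on the held strap.

```bash
cat >> h.py <<'E'
def profile(c,P):
    uv=proj(c,P).astype(np.float32); g=c["pixels"].astype(np.float32)
    return cv2.remap(g,uv[None,:,0],uv[None,:,1],cv2.INTER_LINEAR)[0].mean(1)
E
python3 - <<'E'
from h import *
c=load("scene3.npz"); yaw=2*.0093; ax=np.array([np.cos(yaw),np.sin(yaw)]);ay=np.array([-ax[1],ax[0]])
o=np.array([.5293,-.3355]); zt=.0876
def P(a,b,z=zt): return np.r_[o+ax*a+ay*b,z]
for a in(.03,.038,.046):
    print("x+",a,profile(c,np.array([P(a,b/1000) for b in range(-26,27,2)])).round().astype(int).tolist())
for a in(-.03,-.038,-.046):
    print("x-",a,profile(c,np.array([P(a,b/1000) for b in range(-26,27,2)])).round().astype(int).tolist())
for b in(-.008,0,.008):
    print("end+",b,profile(c,np.array([P(a/1000,b) for a in range(44,68,2)])).round().astype(int).tolist())
    print("end-",b,profile(c,np.array([P(-a/1000,b) for a in range(44,68,2)])).round().astype(int).tolist())
E
```

```text
x+ 0.03 [49, 73, 97, 124, 154, 181, 197, 204, 212, 208, 204, 203, 209, 214, 218, 221, 223, 209, 194, 176, 148, 118, 109, 106, 99, 78, 57]
x+ 0.038 [60, 67, 75, 106, 140, 171, 192, 213, 222, 222, 223, 224, 224, 224, 224, 225, 218, 206, 195, 169, 142, 121, 116, 112, 99, 83, 69]
x+ 0.046 [66, 71, 92, 123, 154, 178, 203, 221, 222, 223, 224, 224, 224, 225, 225, 224, 217, 210, 194, 173, 153, 139, 126, 117, 108, 97, 81]
x- -0.03 [188, 175, 161, 133, 105, 82, 89, 95, 99, 99, 98, 100, 102, 106, 132, 157, 177, 182, 184, 160, 133, 110, 115, 119, 118, 111, 106]
x- -0.038 [197, 183, 171, 155, 129, 104, 94, 94, 93, 90, 87, 91, 121, 150, 174, 192, 211, 198, 180, 160, 139, 120, 114, 120, 127, 129, 131]
x- -0.046 [188, 183, 173, 163, 145, 122, 99, 98, 99, 100, 100, 99, 112, 138, 164, 181, 195, 203, 181, 159, 141, 128, 115, 119, 126, 132, 133]
end+ -0.008 [223, 223, 223, 224, 214, 190, 157, 153, 153, 154, 152, 131]
end- -0.008 [99, 100, 100, 100, 99, 98, 112, 172, 191, 189, 187, 192]
end+ 0 [225, 225, 225, 224, 206, 163, 175, 186, 187, 187, 188, 183]
end- 0 [143, 138, 135, 129, 120, 111, 155, 193, 195, 192, 190, 191]
end+ 0.008 [206, 210, 209, 209, 207, 167, 163, 186, 188, 188, 188, 188]
end- 0.008 [200, 203, 205, 200, 139, 107, 112, 176, 201, 202, 200, 199]
```

Request:
{"op": "move_arm", "data": {"plan": "0.011 -0.007 0 0 0 -0.002 0;0.011 -0.007 0 0 0 -0.002 0;0.011 -0.007 0.015 0 0 -0.002 0;0.011 -0.007 0.03 0 0 -0.002 0;0.011 -0.007 0.038 0 0 -0.002 0;0.011 -0.007 0.045 0 0 -0.002 0;0.011 -0.007 0.05 0 0 -0.002 0;0.011 -0.007 0.054 0 0 -0.002 0;0.011 -0.007 0.057 0 0 -0.002 0;0.011 -0.007 0.058 0 0 -0.002 0"}}

```text
time: 9.35
tcp_pos: [0.535, -0.3315, 0.2264]
ee_rot: [1.0, 0.012, 0.001, 0.001]
ft_force: [-1.4, -5.0, 2.1]
grip_width: 0.0281
gripper_force: 60.6
```

Request:
{"op": "move_arm", "data": {"plan": "0 0.001 0.001 0 0 0 0;0 0.001 0.002 0 0 0 0;0 0.001 0.003 0 0 0 0;0 0.001 0.003 0 0 0 0"}}

```text
time: 9.75
tcp_pos: [0.535, -0.3316, 0.2253]
ee_rot: [1.0, 0.012, 0.001, 0.001]
ft_force: [-0.9, -5.5, 5.1]
grip_width: 0.0278
gripper_force: 60.9
```

Request:
{"op": "move_arm", "data": {"plan": "0 0.001 0.003 0 0 0 0.5;0 0.001 0.003 0 0 0 0.5;0 0.001 0.003 0 0 0 0.5;0 0.001 0 0 0 0 0.5;0 0.001 -0.06 0 0 0 0.5;0 0.001 -0.12 0 0 0 0.5;0 0 -0.16 0 0 0 0.5;0 0 -0.16 0 0 0 0.5"}}

```text
time: 10.55
tcp_pos: [0.5357, -0.3313, 0.3078]
ee_rot: [1.0, 0.013, 0.003, 0.002]
ft_force: [0.5, -0.2, 0.0]
grip_width: 0.0428
gripper_force: 0.0
```

Run:
```python
from h import *
s=telemetry.read_state();print(s["tcp_pos"],s["ee_rot"],s["ft_force"],s["grip_width"])
c=grab("scene");d=grab("top");np.savez("scene4.npz",**c);np.savez("top4.npz",**d)
for o in straps(d,box=(200,172,312,275)): print("top",o)
yaw=.0225; ax=np.array([np.cos(yaw),np.sin(yaw)]);ay=np.array([-ax[1],ax[0]])
o=np.array([.535,-.332])
# depth-based check of strap height along its length at both ends (scene)
K=c["camera_matrix"];T=c["cam_to_world"]
for a in(-.05,-.04,-.03,-.02,.02,.03,.04,.05):
    uv=proj(c,np.r_[o+ax*a+[0,-.003],.058])[0].round().astype(int); z=c["depth"][uv[1],uv[0]]
    print(a,(T[:3,:3]@(np.linalg.inv(K)@[uv[0],uv[1],1]*z)+T[:3,3]).round(4),c["pixels"][uv[1],uv[0]])
```

```text
[ 0.53571138 -0.33125111  0.30777729] [0.99991629 0.0125406  0.00266736 0.00174188] [ 0.46991815 -0.18274022  0.00503124] 0.042843293447560396
top ([240.0, 257.0], 0.4432836608886719, 0.08226899719238281, 110.58985137939453, 33.54368209838867, -11.259391784667969)
top ([298.0, 202.0], 0.6079005126953125, -0.0932227783203125, 114.2071304321289, 33.56319046020508, -7.505912780761719)
top ([230.0, 201.0], 0.606256591796875, 0.10565898132324218, 193.19056701660156, 190.17860412597656, 89.46521759033203)
-0.05 [ 0.4836 -0.337   0.0578] [226 222 226]
-0.04 [ 0.4956 -0.3364  0.0593] [226 221 226]
-0.03 [ 0.5049 -0.3331  0.0589] [224 220 224]
-0.02 [ 0.5167 -0.3332  0.0599] [101  98 101]
0.02 [ 0.555  -0.335   0.0588] [226 219 225]
0.03 [ 0.5645 -0.3275  0.0613] [226 219 226]
0.04 [ 0.5758 -0.3332  0.0585] [227 224 227]
0.05 [ 0.5845 -0.3347  0.0583] [227 223 227]
```

```bash
cat >> h.py <<'E'
def strapfine(c,box,zs=.008,th=130,f=8):
    x0,y0,x1,y1=box
    g=cv2.resize(c["pixels"][y0:y1,x0:x1].min(2),None,fx=f,fy=f,interpolation=cv2.INTER_CUBIC)
    out=[]
    for k in cv2.findContours((g>th).astype(np.uint8),cv2.RETR_EXTERNAL,cv2.CHAIN_APPROX_NONE)[0]:
        if cv2.contourArea(k)<150*f*f: continue
        w=ray(c,(k[:,0]+.5)/f-.5+[x0,y0],zs)[:,:2]
        (cx,cy),(a,b),t=cv2.minAreaRect((w*1000).astype(np.float32))
        if a<b: a,b,t=b,a,t+90
        out.append(np.round((cx,cy,a,b,(t+90)%180-90),2))
    return out
E
python3 - <<'E'
from h import *
o=load("top0.npz");d=load("top4.npz")
print("B",strapfine(o,(274,228,297,270)))
for im in(o,d): print("A",strapfine(im,(284,178,313,226)),"C",strapfine(im,(226,236,256,276)))
E
```

```text
B [array([467.2 , -54.4 , 112.8 ,  32.52,  -0.63])]
A [array([607.75, -93.29, 113.41,  32.78,  -7.47])] C [array([441.56,  82.81, 114.26,  33.36, -10.95])]
A [array([607.77, -93.27, 113.44,  32.84,  -7.47])] C [array([441.56,  82.79, 114.27,  33.36, -10.97])]
```

Request:
{"op": "move_arm", "data": {"plan": "0 -0.1 0 0 0 0.078 0.5;0 -0.2 0 0 0 0.078 0.5;0 -0.3 0 0 0 0.078 0.5;0 -0.4 0 0 0 0.078 0.5;0.05 -0.472 0 0 0 0.078 0.5;0.1 -0.472 0.02 0 0 0.078 0.5;0.1555 -0.472 0.034 0 0 0.078 0.5;0.1555 -0.472 0.034 0 0 0.078 0.5;0.1555 -0.472 0.034 0 0 0.078 0.5;0.1555 -0.472 0.034 0 0 0.078 0.5"}}

```text
time: 11.65
tcp_pos: [0.6053, -0.093, 0.2861]
ee_rot: [0.998, -0.066, -0.002, -0.0]
ft_force: [-0.1, -0.5, 0.1]
grip_width: 0.0429
gripper_force: 0.0
```

Run:
```python
from h import *
s=telemetry.read_state();print(s["tcp_pos"],s["ee_rot"],np.degrees(R.from_quat(s["ee_rot"]).as_matrix()[:2,0]),s["ft_force"])
```

```text
[ 0.60529891 -0.09299196  0.28609858] [ 9.97839323e-01 -6.56769316e-02 -1.78079917e-03 -2.34836800e-04] [56.80113008 -7.50971275] [-0.08738755 -0.50809516  0.13056702]
```

Request:
{"op": "move_arm", "data": {"plan": "0.0044 0 0.08 0 0 0 0.5;0.0044 0 0.15 0 0 0 0.5;0.0044 0 0.19 0 0 0 0.5;0.0044 0 0.21 0 0 0 0.5;0.0044 0 0.222 0 0 0 0.5;0.0044 0 0.222 0 0 0 0.5"}}

```text
time: 12.25
tcp_pos: [0.6085, -0.0935, 0.1764]
ee_rot: [0.998, -0.066, -0.0, -0.0]
ft_force: [-0.4, 0.1, 0.1]
grip_width: 0.0422
gripper_force: 0.0
```

Run:
```python
from h import *
s=telemetry.read_state();print(s["tcp_pos"],s["ft_force"])
```

```text
[ 0.60847057 -0.09354125  0.17636149] [-0.38043979  0.13263946  0.14329816]
```

Request:
{"op": "move_arm", "data": {"plan": "-0.002 0 0.0025 0 0 0 0.5;-0.002 0 0.0025 0 0 0 0;-0.002 0 0.0025 0 0 0 0;-0.002 0 0.0025 0 0 0 0;-0.002 0 0.0025 0 0 0 0;-0.002 0 0.0025 0 0 0 0"}}

```text
time: 12.85
tcp_pos: [0.6081, -0.0933, 0.1766]
ee_rot: [0.998, -0.066, 0.001, 0.0]
ft_force: [-1.4, 1.1, 6.6]
grip_width: 0.0278
gripper_force: 59.4
```

Request:
{"op": "move_arm", "data": {"plan": "0 0 -0.08 0 0 0 0;0 0 -0.16 0 0 0 0;-0.07 0 -0.21 0 0 0 0;-0.15 0 -0.21 0 0 0 0;-0.15 0 -0.21 0 0 -0.04 0;-0.15 0 -0.21 0 0 -0.078 0;-0.15 0 -0.21 0 0 -0.078 0;-0.15 0 -0.21 0 0 -0.078 0"}}

```text
time: 13.65
tcp_pos: [0.5334, -0.0833, 0.2803]
ee_rot: [1.0, 0.012, 0.0, 0.0]
ft_force: [-0.1, -0.3, -1.4]
grip_width: 0.0277
gripper_force: 60.0
```

Run:
```python
from h import *
s=telemetry.read_state();print(s["tcp_pos"],np.degrees(R.from_quat(s["ee_rot"]).as_rotvec()),np.degrees(np.arctan2(*R.from_quat(s["ee_rot"]).as_matrix()[[1,0],0])),s["grip_width"])
```

```text
[ 0.53344407 -0.08333027  0.28028358] [1.79983073e+02 2.07496001e+00 4.00532974e-02] 1.3210274422157762 0.027729233073741432
```

Request:
{"op": "move_arm", "data": {"plan": "-0.007 0.1 0 0 0 0 0;-0.007 0.2 0 0 0 0 0;-0.007 0.3 0 0 0 0 0;-0.007 0.369 0 0 0 0 0;-0.007 0.369 0.03 0 0 0 0;-0.007 0.369 0.05 0 0 0 0;-0.007 0.369 0.05 0 0 0 0;-0.007 0.369 0.05 0 0 0 0"}}

```text
time: 14.45
tcp_pos: [0.5343, -0.2669, 0.2545]
ee_rot: [1.0, 0.013, -0.001, -0.001]
ft_force: [0.6, 0.8, -0.8]
grip_width: 0.0276
gripper_force: 60.1
```

Run:
```python
from h import *
s=telemetry.read_state();print(s["tcp_pos"],np.degrees(np.arctan2(*R.from_quat(s["ee_rot"]).as_matrix()[[1,0],0])),s["ft_force"])
```

```text
[ 0.53427963 -0.26693341  0.2545072 ] 1.4524549414541146 [ 0.61748345  0.78841999 -0.83961555]
```

Shift −1 mm in y and descend about 28.5 mm.

Request:
{"op": "move_arm", "data": {"plan": "0 0.002 0.015 0 0 0 0;0 0.002 0.025 0 0 0 0;0 0.002 0.033 0 0 0 0;0 0.002 0.04 0 0 0 0;0 0.002 0.046 0 0 0 0;0 0.002 0.05 0 0 0 0;0 0.002 0.053 0 0 0 0;0 0.002 0.055 0 0 0 0;0 0.002 0.055 0 0 0 0"}}

```text
time: 15.35
tcp_pos: [0.5344, -0.2689, 0.2275]
ee_rot: [1.0, 0.012, -0.0, -0.0]
ft_force: [0.1, -0.5, -1.2]
grip_width: 0.0274
gripper_force: 60.1
```

Request:
{"op": "move_arm", "data": {"plan": "0 0 0.001 0 0 0 0;0 0 0.002 0 0 0 0;0 0 0.003 0 0 0 0;0 0 0.003 0 0 0 0"}}

```text
time: 15.75
tcp_pos: [0.5344, -0.2689, 0.2266]
ee_rot: [1.0, 0.012, 0.0, 0.0]
ft_force: [-1.6, 1.0, 2.6]
grip_width: 0.028
gripper_force: 60.6
```

Request:
{"op": "move_arm", "data": {"plan": "0 0 0.003 0 0 0 0.5;0 0 0.003 0 0 0 0.5;0 0 0.003 0 0 0 0.5;0 0 0 0 0 0 0.5;0 0 -0.06 0 0 0 0.5;0 0 -0.12 0 0 0 0.5;0 0 -0.16 0 0 0 0.5;0 0 -0.16 0 0 0 0.5"}}

```text
time: 16.55
tcp_pos: [0.5357, -0.2695, 0.3095]
ee_rot: [1.0, 0.012, 0.003, 0.002]
ft_force: [0.2, -0.4, -0.1]
grip_width: 0.0427
gripper_force: 0.0
```

Run:
```python
from h import *
s=telemetry.read_state();print(s["tcp_pos"],np.degrees(np.arctan2(*R.from_quat(s["ee_rot"]).as_matrix()[[1,0],0])))
c=grab("scene");d=grab("top");np.savez("scene5.npz",**c);np.savez("top5.npz",**d)
print("C",strapfine(d,(226,236,256,276)),straps(d,box=(200,236,312,276)))
yaw=.0225; ax=np.array([np.cos(yaw),np.sin(yaw)])
K=c["camera_matrix"];T=c["cam_to_world"]
for o in([.535,-.332],[.5343,-.2685]):
  for a in(-.05,-.04,.03,.05):
    uv=proj(c,np.r_[np.array(o)+ax*a+[0,-.003],.058])[0].round().astype(int); z=c["depth"][uv[1],uv[0]]
    print(a,(T[:3,:3]@(np.linalg.inv(K)@[uv[0],uv[1],1]*z)+T[:3,3]).round(4),c["pixels"][uv[1],uv[0]])
```

```text
[ 0.53569452 -0.269541    0.30952493] 1.4245836189005763
C [array([441.56,  82.81, 114.27,  33.44, -10.98])] [([240.0, 257.0], 0.44217227172851564, 0.08249930572509766, 112.90498352050781, 33.827999114990234, -11.080406188964844)]
-0.05 [ 0.4842 -0.3327  0.0607] [101  97 100]
-0.04 [ 0.4954 -0.3377  0.0584] [99 96 99]
0.03 [ 0.5642 -0.332   0.0582] [226 219 226]
0.05 [ 0.5846 -0.3328  0.0596] [227 223 226]
-0.05 [ 0.4843 -0.2712  0.0574] [227 224 226]
-0.04 [ 0.4965 -0.2666  0.0618] [214 209 213]
0.03 [ 0.5646 -0.2722  0.0576] [178 173 176]
0.05 [ 0.5846 -0.2736  0.0551] [226 223 227]
```

Request:
{"op": "move_arm", "data": {"plan": "-0.171 -0.709 0 0 0 0.108 0.5;-0.171 -0.709 0 0 0 0.108 0.5;-0.171 -0.709 0 0 0 0.108 0.5;-0.171 -0.709 0 0 0 0.108 0.5;-0.171 -0.709 0 0 0 0.108 0.5;-0.171 -0.709 0 0 0 0.108 0.5;-0.171 -0.709 0 0 0 0.108 0.5;-0.171 -0.709 0 0 0 0.108 0.5;-0.171 -0.709 0.04 0 0 0.108 0.5;-0.171 -0.709 0.04 0 0 0.108 0.5"}}

```text
time: 17.65
tcp_pos: [0.4382, 0.0841, 0.2835]
ee_rot: [0.996, -0.094, -0.003, 0.001]
ft_force: [-1.6, -0.9, 0.2]
grip_width: 0.0426
gripper_force: 0.0
```

```bash
cat >> h.py <<'E'
def st(goal=None,yaw=None):
    s=telemetry.read_state();M=R.from_quat(s["ee_rot"]).as_matrix();y=np.degrees(np.arctan2(M[1,0],M[0,0]))
    print("tcp",s["tcp_pos"].round(4) if hasattr(s["tcp_pos"],"round") else np.round(s["tcp_pos"],4),"yaw",round(y,2),"f",np.round(s["ft_force"],1),"w",round(s["grip_width"],4),"t",s["time"],"tilt",np.round(M[:2,2],4))
    if goal is not None:
        print("shift units",(M.T@(np.array(goal)-s["tcp_pos"])/.5).round(4),"turn z",None if yaw is None else round(-np.radians(yaw-y)/2,4))
E
python3 - <<'E'
from h import *
st((.4416,.0828,.1752),-11)
d=grab("top");print(strapfine(d,(226,236,256,276)))
E
```

```text
tcp [0.4382 0.0841 0.2835] yaw -10.84 f [-1.6 -0.9  0.2] w 0.0426 t 17.65 tilt [-0.0067 -0.0007]
shift units [0.0086 0.0008 0.2166] turn z 0.0014
[]
```

Request:
{"op": "move_arm", "data": {"plan": "0.008 0.001 0.08 0 0 0 0.5;0.008 0.001 0.15 0 0 0 0.5;0.008 0.001 0.19 0 0 0 0.5;0.008 0.001 0.21 0 0 0 0.5;0.008 0.001 0.214 0 0 0 0.5;0.008 0.001 0.214 0 0 0 0.5"}}

```text
time: 18.3
tcp_pos: [0.4445, 0.0819, 0.1794]
ee_rot: [0.995, -0.096, 0.0, -0.0]
ft_force: [0.8, 0.4, 1.1]
grip_width: 0.0426
gripper_force: 0.0
```

Run:
```python
from h import *
st((.4416,.0828,.1752),-11)
```

```text
tcp [0.4445 0.0819 0.1794] yaw -10.99 f [0.8 0.4 1.1] w 0.0426 t 18.3 tilt [0.0003 0.    ]
shift units [-0.0061 -0.0007  0.0083] turn z 0.0
```

Request:
{"op": "move_arm", "data": {"plan": "-0.006 -0.001 0.007 0 0 0 0.5;-0.006 -0.001 0.007 0 0 0 0.5;-0.006 -0.001 0.007 0 0 0 0;-0.006 -0.001 0.007 0 0 0 0;-0.006 -0.001 0.007 0 0 0 0;-0.006 -0.001 0.007 0 0 0 0"}}

```text
time: 18.9
tcp_pos: [0.4412, 0.0832, 0.1766]
ee_rot: [0.995, -0.095, 0.001, -0.0]
ft_force: [-1.3, -1.3, 6.7]
grip_width: 0.0275
gripper_force: 58.6
```

Request:
{"op": "move_arm", "data": {"plan": "0 0 -0.1 0 0 0 0;-0.01 0 -0.2 0 0 0 0;-0.01 0.1 -0.21 0 0 0 0;-0.01 0.2 -0.21 0 0 -0.03 0;-0.01 0.3 -0.21 0 0 -0.06 0;-0.01 0.4 -0.21 0 0 -0.09 0;-0.01 0.4 -0.21 0 0 -0.108 0;-0.01 0.4 -0.21 0 0 -0.108 0;-0.01 0.4 -0.21 0 0 -0.108 0"}}

```text
time: 19.8
tcp_pos: [0.398, -0.112, 0.2807]
ee_rot: [1.0, 0.012, 0.0, -0.0]
ft_force: [-0.4, -0.4, -1.5]
grip_width: 0.0275
gripper_force: 60.1
```

Run:
```python
from h import *
st((.5323,-.2045,.256),1.4)
```

```text
tcp [ 0.398  -0.112   0.2807] yaw 1.35 f [-0.4 -0.4 -1.5] w 0.0275 t 19.8 tilt [0.     0.0004]
shift units [0.2642 0.1914 0.0494] turn z -0.0005
```

Request:
{"op": "move_arm", "data": {"plan": "0.09 0.06 0 0 0 0 0;0.18 0.13 0 0 0 0 0;0.2637 0.1915 0 0 0 0 0;0.2637 0.1915 0.025 0 0 0 0;0.2637 0.1915 0.05 0 0 0 0;0.2637 0.1915 0.05 0 0 0 0;0.2637 0.1915 0.05 0 0 0 0;0.2637 0.1915 0.05 0 0 0 0"}}

```text
time: 20.6
tcp_pos: [0.5314, -0.2033, 0.2557]
ee_rot: [1.0, 0.013, -0.001, -0.0]
ft_force: [0.6, 0.7, -0.7]
grip_width: 0.0276
gripper_force: 60.1
```

Run:
```python
from h import *
st((.532,-.2046,.2272),1.4)
```

```text
tcp [ 0.5314 -0.2033  0.2557] yaw 1.48 f [ 0.6  0.7 -0.7] w 0.0276 t 20.6 tilt [-0.0012  0.0006]
shift units [0.0012 0.0026 0.0571] turn z 0.0007
```

Request:
{"op": "move_arm", "data": {"plan": "0 0.002 0.015 0 0 0 0;0 0.002 0.027 0 0 0 0;0 0.002 0.035 0 0 0 0;0 0.002 0.042 0 0 0 0;0 0.002 0.048 0 0 0 0;0 0.002 0.052 0 0 0 0;0 0.002 0.055 0 0 0 0;0 0.002 0.057 0 0 0 0;0 0.002 0.058 0 0 0 0;0 0.002 0.058 0 0 0 0"}}

```text
time: 21.6
tcp_pos: [0.5323, -0.2056, 0.2267]
ee_rot: [1.0, 0.012, -0.0, -0.0]
ft_force: [-1.7, -0.1, -0.0]
grip_width: 0.0272
gripper_force: 60.2
```

Request:
{"op": "move_arm", "data": {"plan": "0 0 0.001 0 0 0 0;0 0 0.001 0 0 0 0.5;0 0 0.001 0 0 0 0.5;0 0 0.001 0 0 0 0.5;0 0 0 0 0 0 0.5;0 0 -0.06 0 0 0 0.5;0 0 -0.12 0 0 0 0.5;0 0 -0.16 0 0 0 0.5"}}

```text
time: 22.4
tcp_pos: [0.533, -0.2058, 0.3084]
ee_rot: [1.0, 0.012, 0.001, 0.0]
ft_force: [0.0, -0.5, 0.2]
grip_width: 0.0431
gripper_force: 0.0
```

Request:
{"op": "move_arm", "data": {"plan": "-0.21 -0.537 -0.146 0 0 -0.08 0.5;-0.21 -0.537 -0.146 0 0 -0.15 0.5;-0.21 -0.537 -0.146 0 0 -0.23 0.5;-0.21 -0.537 -0.146 0 0 -0.3 0.5;-0.21 -0.537 -0.146 0 0 -0.38 0.5;-0.21 -0.537 -0.146 0 0 -0.46 0.5;-0.21 -0.537 -0.146 0 0 -0.53 0.5;-0.21 -0.537 -0.146 0 0 -0.61 0.5;-0.21 -0.537 -0.146 0 0 -0.69 0.5;-0.21 -0.537 -0.146 0 0 -0.773 0.5"}}

```text
time: 23.4
tcp_pos: [0.4207, 0.0605, 0.3799]
ee_rot: [0.721, 0.693, 0.0, 0.0]
ft_force: [0.2, 0.1, -0.4]
grip_width: 0.0428
gripper_force: 0.0
```

Run:
```python
from h import *
st()
c=grab("scene");d=grab("top");np.savez("scene6.npz",**c);np.savez("top6.npz",**d)
crop(d,318,190,404,270,5,"a.png"); crop(d,135,248,205,282,7,"b.png"); 
crop(c,245,130,325,205,4,"e.png"); crop(c,345,265,405,365,4,"f.png")
I=[cv2.imread(f"pics/{k}.png") for k in "abef"]
W=np.zeros((600,800,3),np.uint8)
a,b,e,f=I
b=b[:,:490]; b=cv2.resize(b,(360,175))
W[:a.shape[0],:a.shape[1]]=a; W[420:595,:360]=b; e=e[:300,:320]; W[:300,440:760]=e; f=cv2.resize(f,(180,300)); W[300:600,500:680]=f
cv2.imwrite("pics/all6.png",W)
```

```text
tcp [0.4207 0.0605 0.3799] yaw 87.77 f [ 0.2  0.1 -0.4] w 0.0428 t 23.4 tilt [0.0008 0.0001]
```

View pics/all6.png

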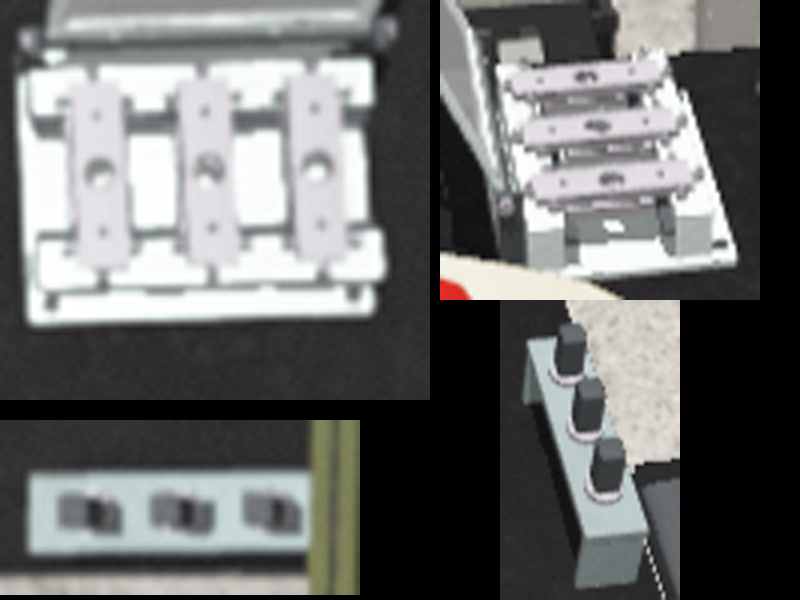

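All three straps lie flat in their stations with open holes at crop (98,170), (208,170) and (317,165). The drifts stand in the rack at (570,350), (588,405) and (606,470). Now I'll locate the drifts.

Run:
```python
from h import *
def cloud(c):
    K=c["camera_matrix"];T=c["cam_to_world"];v,u=np.mgrid[:420,:560];z=c["depth"]
    p=np.stack([(u-K[0,2])/K[0,0]*z,(v-K[1,2])/K[1,1]*z,z],-1); return p@T[:3,:3].T+T[:3,3]
for n,f in(("top","top0.npz"),("scene","scene0.npz")):
    c=load(f);P=cloud(c)
    near=(P[...,0]>.37)&(P[...,0]<.47)&(P[...,1]>.17)&(P[...,1]<.42)
    m=(near&(P[...,2]>.1)&(P[...,2]<.12)).astype(np.uint8)
    k,l,s,ce=cv2.connectedComponentsWithStats(m)
    for i in range(1,k):
        if s[i,4]<8: continue
        q=P[l==i]; uv=np.argwhere(l==i)[:,::-1]; w=ray(c,uv,.108)
        print(n,s[i],"ray centre",((w.max(0)+w.min(0))/2).round(4)[:2],"mean",w.mean(0).round(4)[:2],"ext",np.ptp(w,0).round(3)[:2],"z",q[:,2].mean().round(4))
    # rack top plate outline
    g=(near&(abs(P[...,2]-.062)<.006)&(c["pixels"].min(2)>120)).astype(np.uint8)
    kk=max(cv2.findContours(g,cv2.RETR_EXTERNAL,cv2.CHAIN_APPROX_NONE)[0],key=cv2.contourArea)
    print("rack",cv2.minAreaRect((ray(c,kk[:,0],.062)[:,:2]*1000).astype(np.float32)))
```

```text
top [146 263   7   6  41] ray centre [0.4164 0.3275] mean [0.4163 0.3275] ext [0.014 0.017] z 0.1086
top [164 263   7   6  42] ray centre [0.4159 0.2775] mean [0.4159 0.2775] ext [0.014 0.017] z 0.1073
top [182 262   7   7  46] ray centre [0.4169 0.2276] mean [0.4166 0.2277] ext [0.017 0.017] z 0.1067
rack ((415.789794921875, 277.7889709472656), (169.9952392578125, 39.91059494018555), 89.51854705810547)
scene [364 273  10   9  73] ray centre [0.4173 0.231 ] mean [0.417  0.2307] ext [0.019 0.023] z 0.1068
scene [370 291  11  10  81] ray centre [0.4174 0.2808] mean [0.4174 0.2812] ext [0.019 0.023] z 0.1066
scene [376 311  11  11  92] ray centre [0.4175 0.3311] mean [0.4173 0.3306] ext [0.019 0.024] z 0.1064
rack ((415.74761962890625, 276.76287841796875), (42.36363983154297, 170.25192260742188), 0.13309632241725922)
```

Run:
```python
from h import *
st((.4166,.2277,.30),90)
```

```text
tcp [0.4208 0.0603 0.3797] yaw 87.41 f [ 1.  -0.3  0.2] w 0.0427 t 23.5 tilt [0.0004 0.0001]
shift units [ 0.334  -0.0235  0.1595] turn z -0.0226
```

Request:
{"op": "move_arm", "data": {"plan": "0.1 -0.01 0 0 0 -0.0226 0.45;0.2 -0.02 0 0 0 -0.0226 0.45;0.3 -0.0235 0.05 0 0 -0.0226 0.45;0.334 -0.0235 0.1 0 0 -0.0226 0.45;0.334 -0.0235 0.1595 0 0 -0.0226 0.45;0.334 -0.0235 0.1595 0 0 -0.0226 0.45;0.334 -0.0235 0.1595 0 0 -0.0226 0.45"}}

```text
time: 24.2
tcp_pos: [0.4167, 0.2274, 0.2997]
ee_rot: [0.708, 0.706, -0.001, -0.0]
ft_force: [-0.3, 0.7, -0.2]
grip_width: 0.0384
gripper_force: 0.0
```

Run:
```python
from h import *
st((.4166,.2277,.2445),90)
```

```text
tcp [0.4167 0.2274 0.2997] yaw 89.84 f [-0.3  0.7 -0.2] w 0.0384 t 24.2 tilt [-0.0017 -0.0008]
shift units [0.0007 0.     0.1104] turn z -0.0014
```

Request:
{"op": "move_arm", "data": {"plan": "0.001 0 0.05 0 0 -0.001 0.45;0.001 0 0.09 0 0 -0.001 0.45;0.001 0 0.11 0 0 -0.001 0.45;0.001 0 0.11 0 0 -0.001 0.45;0.001 0 0.11 0 0 -0.001 0;0.001 0 0.11 0 0 -0.001 0;0.001 0 0.11 0 0 -0.001 0;0.001 0 0.11 0 0 -0.001 0;0.001 0 0.11 0 0 -0.001 0;0.001 0 0.11 0 0 -0.001 0"}}

```text
time: 25.2
tcp_pos: [0.4174, 0.2281, 0.2461]
ee_rot: [0.707, 0.708, 0.001, 0.001]
ft_force: [-0.4, -1.7, 5.3]
grip_width: 0.0171
gripper_force: 58.9
```

Run:
```python
from h import *
st()
```

```text
tcp [0.4174 0.2281 0.2461] yaw 90.08 f [-0.4 -1.7  5.3] w 0.0171 t 25.2 tilt [0.0026 0.0006]
```

Request:
{"op": "move_arm", "data": {"plan": "0 0 -0.08 0 0 0 0;0 0 -0.16 0 0 0 0;0 0 -0.24 0 0 0 0;-0.1 0 -0.24 0 0 0 0;-0.2 0 -0.24 0 0 0 0;-0.3 0 -0.24 0 0 0 0;-0.4 0 -0.24 0 0 0 0;-0.5 0 -0.24 0 0 0 0;-0.5 0 -0.24 0 0 0 0"}}

```text
time: 26.1
tcp_pos: [0.4171, -0.0273, 0.3654]
ee_rot: [0.71, 0.705, -0.001, 0.002]
ft_force: [0.5, 0.7, -0.6]
grip_width: 0.0175
gripper_force: 59.0
```

Run:
```python
from h import *
st((.535,-.332,.36),90)
```

```text
tcp [ 0.4171 -0.0273  0.3654] yaw 89.61 f [ 0.5  0.7 -0.6] w 0.0175 t 26.1 tilt [ 0.0016 -0.0031]
shift units [-0.6078  0.2398  0.0132] turn z -0.0034
```

Request:
{"op": "move_arm", "data": {"plan": "-0.1 0.04 0 0 0 0 0;-0.2 0.08 0 0 0 0 0;-0.3 0.12 0 0 0 0 0;-0.4 0.16 0 0 0 0 0;-0.5 0.2 0 0 0 0 0;-0.607 0.2404 0 0 0 -0.003 0;-0.607 0.2404 0.013 0 0 -0.003 0;-0.607 0.2404 0.08 0 0 -0.003 0;-0.607 0.2404 0.12 0 0 -0.003 0;-0.607 0.2404 0.12 0 0 -0.003 0"}}

```text
time: 27.1
tcp_pos: [0.5367, -0.324, 0.3013]
ee_rot: [0.705, 0.71, -0.0, -0.004]
ft_force: [0.6, 0.3, -0.8]
grip_width: 0.0177
gripper_force: 59.0
```

Run:
```python
from h import *
st((.5353,-.3315,.2421),90)
c=grab("scene");np.savez("scene7.npz",**c)
```

```text
tcp [ 0.5367 -0.324   0.3013] yaw 90.4 f [ 0.6  0.3 -0.8] w 0.0177 t 27.1 tilt [-0.0062  0.0048]
shift units [-0.0155 -0.0022  0.1183] turn z 0.0035
```

Request:
{"op": "move_arm", "data": {"plan": "0 0 0 0 0 0 0;0 0 0 0 0 0 0;0 0 0 0 0 0 0"}}

```text
time: 27.45
tcp_pos: [0.5382, -0.3252, 0.3065]
ee_rot: [0.704, 0.71, 0.0, 0.001]
ft_force: [0.2, 0.5, -1.0]
grip_width: 0.0168
gripper_force: 59.0
```

Run:
```python
from h import *
st((.5353,-.3315,.2421),90)
```

```text
tcp [ 0.5382 -0.3252  0.3065] yaw 90.44 f [ 0.2  0.5 -1. ] w 0.0168 t 27.45 tilt [ 0.0025 -0.0017]
shift units [-0.0123 -0.0062  0.1288] turn z 0.0039
```

Request:
{"op": "move_arm", "data": {"plan": "-0.0123 -0.0062 0 0 0 0.004 0;-0.0123 -0.0062 0 0 0 0.004 0;-0.0123 -0.0062 0.02 0 0 0.004 0;-0.0123 -0.0062 0.035 0 0 0.004 0;-0.0123 -0.0062 0.045 0 0 0.004 0;-0.0123 -0.0062 0.055 0 0 0.004 0;-0.0123 -0.0062 0.06 0 0 0.004 0;-0.0123 -0.0062 0.06 0 0 0.004 0"}}

```text
time: 28.25
tcp_pos: [0.5345, -0.3314, 0.2742]
ee_rot: [0.707, 0.707, -0.0, -0.001]
ft_force: [-1.0, -0.9, -0.7]
grip_width: 0.0171
gripper_force: 59.0
```

Run:
```python
from h import *
st((.5353,-.3315,.2421),90)
```

```text
tcp [ 0.5345 -0.3314  0.2742] yaw 89.96 f [-1.  -0.9 -0.7] w 0.0171 t 28.25 tilt [-0.001   0.0007]
shift units [-0.0003  0.0016  0.0641] turn z -0.0004
```

Request:
{"op": "move_arm", "data": {"plan": "0 0.001 0.01 0 0 0 0;0 0.001 0.02 0 0 0 0;0 0.001 0.028 0 0 0 0;0 0.001 0.036 0 0 0 0;0 0.001 0.042 0 0 0 0;0 0.001 0.047 0 0 0 0;0 0.001 0.051 0 0 0 0;0 0.001 0.055 0 0 0 0"}}

```text
time: 29.05
tcp_pos: [0.5352, -0.3319, 0.2476]
ee_rot: [0.707, 0.707, -0.0, 0.001]
ft_force: [-1.9, -2.7, 2.4]
grip_width: 0.0175
gripper_force: 59.6
```

Request:
{"op": "move_arm", "data": {"plan": "0 0 0.003 0 0 0 0;0 0 0.006 0 0 0 0;0 0 0.008 0 0 0 0;0 0 0.01 0 0 0 0;0 0 0.011 0 0 0 0;0 0 0.011 0 0 0 0"}}

```text
time: 29.65
tcp_pos: [0.5352, -0.3318, 0.2422]
ee_rot: [0.707, 0.707, -0.0, 0.0]
ft_force: [-1.3, -3.2, 4.7]
grip_width: 0.0175
gripper_force: 60.0
```

Request:
{"op": "move_arm", "data": {"plan": "0 0 0.002 0 0 0 0;0 0 0.003 0 0 0 0;0 0 0.003 0 0 0 0"}}

```text
time: 29.95
tcp_pos: [0.5351, -0.3317, 0.2422]
ee_rot: [0.707, 0.707, -0.0, 0.001]
ft_force: [-3.1, -2.3, 13.4]
grip_width: 0.0169
gripper_force: 61.1
```

Request:
{"op": "move_arm", "data": {"plan": "0 0 0 0 0 0 0.45;0 0 0 0 0 0 0.45;0 0 0 0 0 0 0.45;0 0 -0.03 0 0 0 0.45;0 0 -0.08 0 0 0 0.45;0 0 -0.16 0 0 0 0.45;0 0 -0.24 0 0 0 0.45"}}

```text
time: 30.65
tcp_pos: [0.5348, -0.331, 0.3599]
ee_rot: [0.707, 0.707, -0.0, -0.002]
ft_force: [0.8, -1.6, 0.6]
grip_width: 0.0385
gripper_force: 0.0
```

Request:
{"op": "move_arm", "data": {"plan": "0.1 -0.025 0 0 0 0 0.45;0.2 -0.05 0 0 0 0 0.45;0.3 -0.08 0 0 0 0 0.45;0.4 -0.11 0 0 0 0 0.45;0.5 -0.15 0 0 0 0 0.45;0.6 -0.19 0 0 0 0 0.45;0.7 -0.236 0 0 0 0 0.45;0.8 -0.236 0 0 0 0 0.45;0.88 -0.236 0 0 0 0 0.45;0.88 -0.236 0 0 0 0 0.45"}}

```text
time: 31.65
tcp_pos: [0.4163, 0.1128, 0.3602]
ee_rot: [0.705, 0.709, 0.001, -0.001]
ft_force: [0.2, -0.5, -0.0]
grip_width: 0.0384
gripper_force: 0.0
```

```bash
cat >> h.py <<'E'
def drifts(c,zt,reg):
    "tops of upright drift handles: pixels whose depth puts them near height zt, cast onto that plane"
    K=c["camera_matrix"];T=c["cam_to_world"];v,u=np.mgrid[:420,:560];z=c["depth"]
    P=np.stack([(u-K[0,2])/K[0,0]*z,(v-K[1,2])/K[1,1]*z,z],-1)@T[:3,:3].T+T[:3,3]
    m=((P[...,0]>reg[0])&(P[...,0]<reg[1])&(P[...,1]>reg[2])&(P[...,1]<reg[3])&(abs(P[...,2]-zt)<.008)).astype(np.uint8)
    k,l,s,_=cv2.connectedComponentsWithStats(m)
    for i in range(1,k):
        if s[i,4]>=8:
            w=ray(c,np.argwhere(l==i)[:,::-1],zt);print(s[i].tolist(),((w.max(0)+w.min(0))/2).round(4)[:2],"z",P[l==i][:,2].mean().round(4),"n",s[i,4])
E
python3 - <<'E'
from h import *
st((.416,.2776,.30),90)
c=grab("scene");d=grab("top");np.savez("scene8.npz",**c);np.savez("top8.npz",**d)
for n,k in(("top",d),("scene",c)):
    print(n);drifts(k,.108,(.37,.47,.17,.42));drifts(k,.104,(.48,.58,-.37,-.17))
E
```

```text
tcp [0.4163 0.1128 0.3602] yaw 90.26 f [ 0.2 -0.5 -0. ] w 0.0384 t 31.65 tilt [-0.0007  0.0024]
shift units [0.3293 0.001  0.1212] turn z 0.0023
top
[146, 263, 7, 6, 41] [0.4164 0.3275] z 0.1077 n 41
[164, 263, 5, 6, 30] [0.416  0.2803] z 0.1073 n 30
[381, 218, 7, 7, 45] [ 0.5353 -0.3297] z 0.1031 n 45
scene
[370, 291, 11, 11, 83] [0.4174 0.2821] z 0.1068 n 83
[376, 311, 11, 10, 86] [0.4172 0.3302] z 0.1071 n 86
[278, 135, 6, 6, 33] [ 0.536  -0.3243] z 0.102 n 33
```

Request:
{"op": "move_arm", "data": {"plan": "0.1 0 0 0 0 0.002 0.45;0.2 0 0 0 0 0.002 0.45;0.3 0 0.04 0 0 0.002 0.45;0.329 0 0.08 0 0 0.002 0.45;0.329 0 0.121 0 0 0.002 0.45;0.329 0 0.121 0 0 0.002 0.45;0.329 0 0.121 0 0 0.002 0.45;0.329 0 0.121 0 0 0.002 0.45"}}

```text
time: 32.55
tcp_pos: [0.4185, 0.2721, 0.3007]
ee_rot: [0.71, 0.705, 0.001, 0.0]
ft_force: [0.2, 0.4, -0.4]
grip_width: 0.0383
gripper_force: 0.0
```

Run:
```python
from h import *
st((.416,.2776,.2450),90)
```

```text
tcp [0.4185 0.2721 0.3007] yaw 89.61 f [ 0.2  0.4 -0.4] w 0.0383 t 32.55 tilt [0.0011 0.0003]
shift units [ 0.011  -0.0052  0.1113] turn z -0.0034
```

Request:
{"op": "move_arm", "data": {"plan": "0.011 -0.005 0 0 0 -0.003 0.45;0.011 -0.005 0.05 0 0 -0.003 0.45;0.011 -0.005 0.09 0 0 -0.003 0.45;0.011 -0.005 0.11 0 0 -0.003 0.45;0.011 -0.005 0.11 0 0 -0.003 0.45;0.011 -0.005 0.11 0 0 -0.003 0;0.011 -0.005 0.11 0 0 -0.003 0;0.011 -0.005 0.11 0 0 -0.003 0;0.011 -0.005 0.11 0 0 -0.003 0;0.011 -0.005 0.11 0 0 -0.003 0"}}

```text
time: 33.55
tcp_pos: [0.4156, 0.2789, 0.2459]
ee_rot: [0.707, 0.708, 0.001, 0.0]
ft_force: [-0.1, -0.1, 6.9]
grip_width: 0.0171
gripper_force: 58.9
```

Request:
{"op": "move_arm", "data": {"plan": "0 0 -0.08 0 0 0 0;0 0 -0.16 0 0 0 0;0 0 -0.24 0 0 0 0;-0.1 0 -0.24 0 0 0 0;-0.2 0 -0.24 0 0 0 0;-0.3 0 -0.24 0 0 0 0;-0.4 0 -0.24 0 0 0 0;-0.5 0 -0.24 0 0 0 0;-0.6 0 -0.24 0 0 0 0;-0.6 0 -0.24 0 0 0 0"}}

```text
time: 34.55
tcp_pos: [0.4153, -0.0268, 0.365]
ee_rot: [0.71, 0.705, -0.001, 0.001]
ft_force: [0.3, 0.3, -0.8]
grip_width: 0.0172
gripper_force: 60.5
```

Run:
```python
from h import *
st((.534,-.2686,.36),90)
```

```text
tcp [ 0.4153 -0.0268  0.365 ] yaw 89.6 f [ 0.3  0.3 -0.8] w 0.0172 t 34.55 tilt [ 0.0004 -0.003 ]
shift units [-0.482   0.2408  0.0115] turn z -0.0035
```

Request:
{"op": "move_arm", "data": {"plan": "-0.1 0.05 0 0 0 0 0;-0.2 0.1 0 0 0 0 0;-0.3 0.15 0 0 0 0 0;-0.4 0.2 0 0 0 0 0;-0.48 0.241 0 0 0 -0.003 0;-0.48 0.241 0 0 0 -0.003 0;-0.48 0.241 0.06 0 0 -0.003 0;-0.48 0.241 0.12 0 0 -0.003 0;-0.48 0.241 0.12 0 0 -0.003 0;-0.48 0.241 0.12 0 0 -0.003 0"}}

```text
time: 35.55
tcp_pos: [0.5362, -0.2605, 0.3044]
ee_rot: [0.704, 0.71, -0.0, -0.001]
ft_force: [1.0, -0.2, -0.6]
grip_width: 0.017
gripper_force: 60.5
```

Request:
{"op": "move_arm", "data": {"plan": "0 0 0 0 0 0 0;0 0 0 0 0 0 0"}}

```text
time: 35.75
tcp_pos: [0.537, -0.2612, 0.3067]
ee_rot: [0.704, 0.71, 0.0, 0.002]
ft_force: [0.7, 0.4, -0.7]
grip_width: 0.0172
gripper_force: 60.5
```

Run:
```python
from h import *
st((.534,-.2675,.2419),90)
```

```text
tcp [ 0.537  -0.2612  0.3067] yaw 90.44 f [ 0.7  0.4 -0.7] w 0.0172 t 35.75 tilt [ 0.0029 -0.0016]
shift units [-0.0123 -0.0064  0.1296] turn z 0.0039
```

Request:
{"op": "move_arm", "data": {"plan": "-0.0123 -0.006 0 0 0 0.004 0;-0.0123 -0.006 0 0 0 0.004 0;-0.0123 -0.006 0.02 0 0 0.004 0;-0.0123 -0.006 0.035 0 0 0.004 0;-0.0123 -0.006 0.045 0 0 0.004 0;-0.0123 -0.006 0.055 0 0 0.004 0;-0.0123 -0.006 0.06 0 0 0.004 0;-0.0123 -0.006 0.06 0 0 0.004 0"}}

```text
time: 36.55
tcp_pos: [0.5332, -0.2673, 0.2742]
ee_rot: [0.707, 0.707, -0.0, -0.001]
ft_force: [-0.5, -0.6, -0.7]
grip_width: 0.0173
gripper_force: 60.5
```

Run:
```python
from h import *
st((.534,-.2675,.2419),90)
```

```text
tcp [ 0.5332 -0.2673  0.2742] yaw 89.96 f [-0.5 -0.6 -0.7] w 0.0173 t 36.55 tilt [-0.001   0.0006]
shift units [-0.0004  0.0017  0.0646] turn z -0.0004
```

Request:
{"op": "move_arm", "data": {"plan": "0 0.001 0.01 0 0 0 0;0 0.001 0.02 0 0 0 0;0 0.001 0.028 0 0 0 0;0 0.001 0.036 0 0 0 0;0 0.001 0.042 0 0 0 0;0 0.001 0.047 0 0 0 0;0 0.001 0.051 0 0 0 0;0 0.001 0.055 0 0 0 0"}}

```text
time: 37.35
tcp_pos: [0.5337, -0.2675, 0.2471]
ee_rot: [0.707, 0.707, -0.0, -0.0]
ft_force: [-2.4, -2.1, 1.7]
grip_width: 0.0173
gripper_force: 60.8
```

Request:
{"op": "move_arm", "data": {"plan": "0 0 0.003 0 0 0 0;0 0 0.006 0 0 0 0;0 0 0.008 0 0 0 0;0 0 0.01 0 0 0 0;0 0 0.012 0 0 0 0;0 0 0.013 0 0 0 0;0 0 0.013 0 0 0 0"}}

```text
time: 38.05
tcp_pos: [0.5336, -0.2675, 0.2419]
ee_rot: [0.707, 0.707, -0.0, 0.0]
ft_force: [-5.6, -1.3, 7.3]
grip_width: 0.0172
gripper_force: 61.9
```

Home at 0.2419. I'll release and go for the last drift.

Request:
{"op": "move_arm", "data": {"plan": "0 0 0.002 0 0 0 0;0 0 0.002 0 0 0 0;0 0 0.001 0 0 0 0.45;0 0 0 0 0 0 0.45;0 0 0 0 0 0 0.45;0 0 -0.03 0 0 0 0.45;0 0 -0.08 0 0 0 0.45;0 0 -0.16 0 0 0 0.45;0 0 -0.24 0 0 0 0.45"}}

```text
time: 38.95
tcp_pos: [0.534, -0.2672, 0.361]
ee_rot: [0.707, 0.707, 0.0, -0.001]
ft_force: [0.9, -0.6, -0.4]
grip_width: 0.0387
gripper_force: 0.0
```

Request:
{"op": "move_arm", "data": {"plan": "0.1 -0.025 0 0 0 0 0.45;0.2 -0.05 0 0 0 0 0.45;0.3 -0.08 0 0 0 0 0.45;0.4 -0.11 0 0 0 0 0.45;0.5 -0.15 0 0 0 0 0.45;0.6 -0.19 0 0 0 0 0.45;0.7 -0.236 0 0 0 0 0.45;0.8 -0.236 0 0 0 0 0.45;0.9 -0.236 0 0 0 0 0.45;0.9 -0.236 0 0 0 0 0.45"}}

```text
time: 39.95
tcp_pos: [0.4157, 0.1866, 0.3611]
ee_rot: [0.706, 0.708, 0.001, -0.0]
ft_force: [-0.1, -1.0, 0.4]
grip_width: 0.0384
gripper_force: 0.0
```

Run:
```python
from h import *
st((.4164,.3275,.30),90)
d=grab("top")
drifts(d,.108,(.37,.47,.17,.42));drifts(d,.104,(.48,.58,-.37,-.17))
```

```text
tcp [0.4157 0.1866 0.3611] yaw 90.15 f [-0.1 -1.   0.4] w 0.0384 t 39.95 tilt [0.0014 0.0027]
shift units [0.2815 0.002  0.1229] turn z 0.0013
[359, 219, 7, 7, 46] [ 0.533  -0.2677] z 0.1038 n 46
[381, 218, 7, 7, 44] [ 0.5353 -0.3296] z 0.1024 n 44
```

Request:
{"op": "move_arm", "data": {"plan": "0.1 0.001 0 0 0 0.001 0.45;0.2 0.001 0 0 0 0.001 0.45;0.28 0.001 0.04 0 0 0.001 0.45;0.28 0.001 0.08 0 0 0.001 0.45;0.28 0.001 0.121 0 0 0.001 0.45;0.28 0.001 0.121 0 0 0.001 0.45;0.28 0.001 0.121 0 0 0.001 0.45;0.28 0.001 0.121 0 0 0.001 0.45"}}

```text
time: 40.8
tcp_pos: [0.4174, 0.3226, 0.3013]
ee_rot: [0.708, 0.706, 0.001, 0.0]
ft_force: [1.0, 0.1, -0.0]
grip_width: 0.0384
gripper_force: 0.0
```

Run:
```python
from h import *
st((.4164,.3275,.2450),90)
```

```text
tcp [0.4174 0.3226 0.3013] yaw 89.8 f [ 1.   0.1 -0. ] w 0.0384 t 40.8 tilt [0.0016 0.0011]
shift units [ 0.0097 -0.0023  0.1127] turn z -0.0018
```

Request:
{"op": "move_arm", "data": {"plan": "0.008 -0.002 0 0 0 -0.002 0.45;0.008 -0.002 0.05 0 0 -0.002 0.45;0.008 -0.002 0.09 0 0 -0.002 0.45;0.008 -0.002 0.111 0 0 -0.002 0.45;0.008 -0.002 0.111 0 0 -0.002 0.45;0.008 -0.002 0.111 0 0 -0.002 0;0.008 -0.002 0.111 0 0 -0.002 0;0.008 -0.002 0.111 0 0 -0.002 0;0.008 -0.002 0.111 0 0 -0.002 0;0.008 -0.002 0.111 0 0 -0.002 0"}}

```text
time: 41.8
tcp_pos: [0.4162, 0.327, 0.2458]
ee_rot: [0.707, 0.708, 0.001, 0.0]
ft_force: [-0.6, 0.1, 6.2]
grip_width: 0.0171
gripper_force: 59.0
```

Request:
{"op": "move_arm", "data": {"plan": "0 0 -0.08 0 0 0 0;0 0 -0.16 0 0 0 0;0 0 -0.24 0 0 0 0;-0.1 0 -0.24 0 0 0 0;-0.2 0 -0.24 0 0 0 0;-0.3 0 -0.24 0 0 0 0;-0.4 0 -0.24 0 0 0 0;-0.5 0 -0.24 0 0 0 0;-0.6 0 -0.24 0 0 0 0;-0.6 0 -0.24 0 0 0 0"}}

```text
time: 42.8
tcp_pos: [0.4157, 0.0214, 0.3648]
ee_rot: [0.709, 0.705, -0.001, 0.001]
ft_force: [-0.2, -0.0, -0.7]
grip_width: 0.0169
gripper_force: 60.5
```

Run:
```python
from h import *
st((.5325,-.205,.36),90)
```

```text
tcp [0.4157 0.0214 0.3648] yaw 89.62 f [-0.2 -0.  -0.7] w 0.0169 t 42.8 tilt [-0.0004 -0.0029]
shift units [-0.4512  0.2366  0.0108] turn z -0.0033
```

Request:
{"op": "move_arm", "data": {"plan": "-0.1 0.05 0 0 0 0 0;-0.2 0.1 0 0 0 0 0;-0.3 0.15 0 0 0 0 0;-0.4 0.2 0 0 0 0 0;-0.452 0.237 0 0 0 -0.003 0;-0.452 0.237 0 0 0 -0.003 0;-0.452 0.237 0.06 0 0 -0.003 0;-0.452 0.237 0.12 0 0 -0.003 0;-0.452 0.237 0.12 0 0 -0.003 0;-0.452 0.237 0.12 0 0 -0.003 0"}}

```text
time: 43.8
tcp_pos: [0.5347, -0.1983, 0.3045]
ee_rot: [0.704, 0.71, -0.0, -0.001]
ft_force: [0.1, -0.3, -1.0]
grip_width: 0.0172
gripper_force: 60.4
```

Request:
{"op": "move_arm", "data": {"plan": "0 0 0 0 0 0 0;0 0 0 0 0 0 0"}}

```text
time: 44.0
tcp_pos: [0.5356, -0.1991, 0.3066]
ee_rot: [0.704, 0.71, 0.001, 0.002]
ft_force: [0.3, 0.3, -0.8]
grip_width: 0.017
gripper_force: 60.4
```

Run:
```python
from h import *
st((.5325,-.2055,.2418),90)
```

```text
tcp [ 0.5356 -0.1991  0.3066] yaw 90.44 f [ 0.3  0.3 -0.8] w 0.017 t 44.0 tilt [ 0.003  -0.0013]
shift units [-0.0126 -0.0067  0.1297] turn z 0.0038
```

Request:
{"op": "move_arm", "data": {"plan": "-0.0126 -0.006 0 0 0 0.004 0;-0.0126 -0.006 0 0 0 0.004 0;-0.0126 -0.006 0.02 0 0 0.004 0;-0.0126 -0.006 0.035 0 0 0.004 0;-0.0126 -0.006 0.045 0 0 0.004 0;-0.0126 -0.006 0.055 0 0 0.004 0;-0.0126 -0.006 0.06 0 0 0.004 0;-0.0126 -0.006 0.06 0 0 0.004 0"}}

```text
time: 44.8
tcp_pos: [0.5318, -0.2054, 0.2742]
ee_rot: [0.707, 0.707, -0.0, -0.001]
ft_force: [-0.1, 0.7, -1.7]
grip_width: 0.0175
gripper_force: 60.4
```

Run:
```python
from h import *
st((.5325,-.2055,.2418),90)
```

```text
tcp [ 0.5318 -0.2054  0.2742] yaw 89.96 f [-0.1  0.7 -1.7] w 0.0175 t 44.8 tilt [-0.0011  0.0006]
shift units [-0.0002  0.0014  0.0648] turn z -0.0004
```

Request:
{"op": "move_arm", "data": {"plan": "0 0.001 0.01 0 0 0 0;0 0.001 0.02 0 0 0 0;0 0.001 0.028 0 0 0 0;0 0.001 0.036 0 0 0 0;0 0.001 0.042 0 0 0 0;0 0.001 0.047 0 0 0 0;0 0.001 0.051 0 0 0 0;0 0.001 0.055 0 0 0 0"}}

```text
time: 45.6
tcp_pos: [0.5324, -0.2058, 0.2475]
ee_rot: [0.707, 0.707, -0.0, 0.0]
ft_force: [-2.2, -2.3, 4.4]
grip_width: 0.0174
gripper_force: 61.1
```

Request:
{"op": "move_arm", "data": {"plan": "0 0 0.003 0 0 0 0;0 0 0.006 0 0 0 0;0 0 0.008 0 0 0 0;0 0 0.01 0 0 0 0;0 0 0.012 0 0 0 0;0 0 0.013 0 0 0 0;0 0 0.013 0 0 0 0"}}

```text
time: 46.3
tcp_pos: [0.5323, -0.2057, 0.2419]
ee_rot: [0.707, 0.707, -0.0, 0.0]
ft_force: [-5.3, -3.1, 11.9]
grip_width: 0.0169
gripper_force: 62.3
```

Home. I'll release, retreat and check.

Request:
{"op": "move_arm", "data": {"plan": "0 0 0.001 0 0 0 0;0 0 0 0 0 0 0.45;0 0 0 0 0 0 0.45;0 0 0 0 0 0 0.45;0 0 -0.03 0 0 0 0.45;0 0 -0.08 0 0 0 0.45;0 0 -0.16 0 0 0 0.45;0 0 -0.24 0 0 0 0.45"}}

```text
time: 47.1
tcp_pos: [0.5324, -0.205, 0.3608]
ee_rot: [0.707, 0.707, -0.0, -0.001]
ft_force: [1.3, -1.1, 0.5]
grip_width: 0.0383
gripper_force: 0.0
```

Request:
{"op": "move_arm", "data": {"plan": "0.1 -0.05 0 0 0 0 0.45;0.2 -0.1 0 0 0 0 0.45;0.3 -0.15 0 0 0 0 0.45;0.4 -0.2 0 0 0 0 0.45;0.5 -0.236 0 0 0 0 0.45;0.5 -0.236 0 0 0 0 0.45;0.5 -0.236 0 0 0 0 0.45;0.5 -0.236 0 0 0 0 0.45"}}

```text
time: 47.9
tcp_pos: [0.4147, 0.0451, 0.3608]
ee_rot: [0.707, 0.708, 0.0, 0.0]
ft_force: [-0.4, 0.5, -0.4]
grip_width: 0.0382
gripper_force: 0.0
```

Run:
```python
from h import *
st()
c=grab("scene");d=grab("top")
for n,k in(("top",d),("scene",c)):
    print(n);drifts(k,.104,(.48,.58,-.37,-.17))
for o in straps(d,box=(200,172,312,276)): print(o)
crop(d,300,130,415,275,4,"a.png");crop(c,215,100,330,210,3,"b.png")
a=cv2.imread("pics/a.png");b=cv2.imread("pics/b.png");W=np.zeros((600,800,3),np.uint8)
W[:a.shape[0],:a.shape[1]]=a;W[:b.shape[0],455:455+b.shape[1]]=b[:, :345];cv2.imwrite("pics/final.png",W)
```

```text
tcp [0.4147 0.0451 0.3608] yaw 90.08 f [-0.4  0.5 -0.4] w 0.0382 t 47.9 tilt [ 0.0005 -0.0001]
top
[359, 219, 7, 7, 46] [ 0.533  -0.2677] z 0.1034 n 46
[381, 218, 7, 7, 45] [ 0.5353 -0.3296] z 0.1028 n 45
[336, 220, 7, 7, 39] [ 0.5307 -0.2031] z 0.1031 n 39
scene
[278, 135, 6, 6, 32] [ 0.536  -0.3247] z 0.1021 n 32
[281, 147, 7, 7, 38] [ 0.5343 -0.2608] z 0.1025 n 38
[284, 160, 7, 6, 38] [ 0.5333 -0.2003] z 0.103 n 38
([230.0, 201.0], 0.6062565307617187, 0.1056546401977539, 193.19924926757812, 190.17860412597656, 89.46521759033203)
```

View pics/final.png

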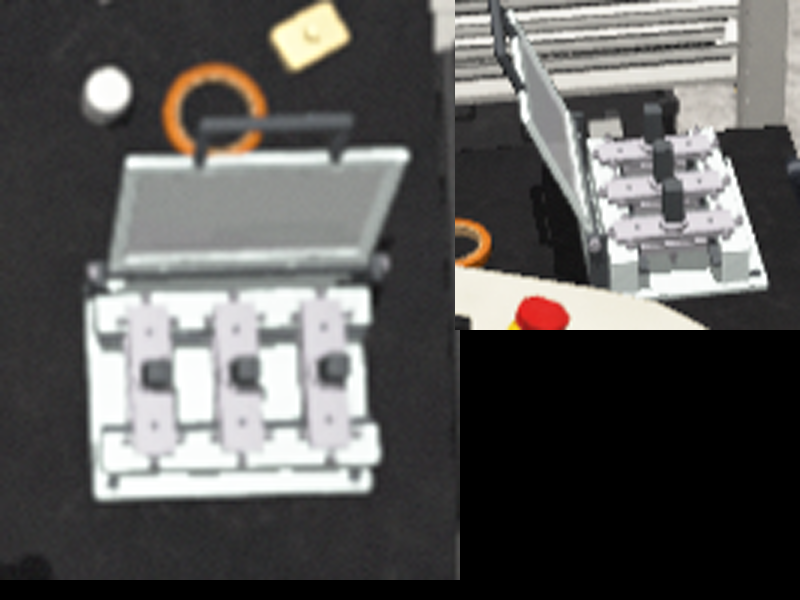

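The final picture shows the guard open, the three straps flat with drifts home at (155,373), (244,372) and (333,368), and the tape roll and jar untouched.

```bash
python3 -c "
from rig import r
print(r.sign_off())"
```

```text
the job is handed in; nothing more can be done
None
```

I handed the job in: the guard stands open, and all three straps lie flat in their stations, each with a drift pushed home; the tape roll and jar are where they were. I don't have the judge's verdict.

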